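Find the soft door buffer with the pin gauge and sort it out

ROBOT

A 6-joint arm with a two-finger parallel gripper is mounted at the origin on a cart in front of the work surface, level with it; the furniture and walls round the work are solid. World frame = base frame: x ahead of the robot, y to its left, z up, the work surface at z = 0. Lengths are in mm, angles in rad, forces in N, time in s.
With the tool pointing down it reaches from about 275 to 1000 mm from the base axis. Payload 8.4 kg.
Tool frame: the origin (TCP) lies between the finger pads; the fingertips stand r.nose_length ahead of it and the grasp point (between the pads) lies 8 mm behind it (r.nose_length is the distance from the TCP to the fingertips, in mm); y points along the fingers, x is the direction in which the jaws open and shut, and the axes are right-handed (so a half turn about y gives the same grasp; the last joint's range is limited). The gripper opens to 85 mm and grips with 20 to 120 N. Pads are 22 mm wide; open, the fingers measure 114 mm over their backs; the gripper's body (76 mm by 85 mm) begins 54 mm behind the grasp point. The pads swing forward as they close: fully open they stand 13 mm farther back than shut.
Start: joints at [1.159, 0.353, 1.633, -0, 1.155, -0.002], TCP at [249.015, 573.253, 242.281] pointing down, gripper open.
Joint ranges: [-2.63, 2.63], [-0.92, 2.1], [0.06, 2.66], [-1.3, 4.44], [0, 2.69], [-3.02, 3.02]. Speed limits (rad/s): [2.22, 2.22, 2.79, 3.14, 3.14, 3.14].

INTERFACE

Orientations are given as [roll, pitch, yaw] about the fixed x, y, z axes, in that order (R = Rz(yaw) Ry(pitch) Rx(roll)).
In Python, from rig import r, cams, order gives the robot as it stands. The module is installed in compiled form; this text tells all that it offers.
- The arm moves only by the shell command python3 -m crank 'ROWS' [FORCE]. ROWS is JSON, a list of rows, each a list of 7 numbers: the turn, a rotation vector about the tool's x, y, z in degrees, then the shift along the tool's x, y, z in cm, then the opening, from -1 (shut) to 1 (fully open). A call has exactly 10 rows; each row shifts and turns the pose as measured when the row begins, along the tool's axes as they then stand; what a row does not reach is not made up. A row lasts 1/12 s, in which the tool goes at most 41.7 mm and 7.16 degrees, less where a joint would pass 70% of its speed; a pose out of reach is approached as far as the arm can. A call with a gripper value outside its range is refused whole. The fingers move at their own pace and stop on an object; FORCE is the grip in N (left out, the last holds). Time passes only in rows, so rows that do not move let the fingers close, or fill a call up. It gives the time, the measured TCP pose, the force and the opening at its end, in the units of the state.
- r.sense(): the state, without advancing time (a new reading comes with each control period).
- cams.grab_frame(name): name is "scene" or "top"; returns the picture (400x640x3 uint8, blue, green, red); there is no depth.
- cams.camera_info(name): a dict with "intrinsics" (3x3 intrinsics, pixels), "view" (4x4, takes a point from world to camera coordinates). Camera axes: x right, y up, looking along -z (the intrinsics and any distortion apply to the point x, -y, -z); pixel columns grow to the right and rows downward; lengths in mm; the calibration is good to about 2 mm. A picture is of the moment at which its call begins. camera_info takes no time and is no camera call.
- order.sign_off(): hands the job in, once; it reports no verdict.
The state is a dict: "clock": time; "qpos": joint angles; "qvel": joint speeds; "joint_efforts": joint torques, N m; "eef_pos": TCP position; "tcp_rot": TCP orientation; "contact_force": force on the tool from outside, world axes, zero at the start; "wrist_torque": the same for the moment, N m; "opening": opening from 0.0 (shut) to 1.0 (fully open).
Only numpy, scipy, OpenCV 4.12 (cv2) and the standard library are available. Lean on these libraries where they do the work, as an engineer would, in place of code of your own. Each camera call takes 0.05 s, during which the arm holds its last target.

TASK

One of the three door buffers has gone soft. Take the pin gauge from its holder, press its foot gently (never more than 20 N) flat onto the middle of the buffers, upright, and read how far the sprung pin sinks in, until you have found and measured the soft one. Hang the gauge back in its holder, then set the soft buffer right way up in the middle of the parts dish, leaving the sound buffers standing where they are.

Things in the scene. Friction and masses are not known exactly. Their poses are not given: they have to be found in the camera images.
- gauge: hand pin gauge, 220 g, upright. Origin: centre of its flat foot face (lower end), z up along it. Above the origin: foot sleeve 30 mm diameter from 0 to 38 mm, flange 48 mm diameter from 38 to 44 mm, dark ribbed grip barrel 27 mm diameter from 44 to 115 mm (grip it just above the flange), thin stem to 120 mm that rises as the pin is pushed in. In the holder its origin is 12 mm above the bench
- pin (a joint): sprung pin (5 mm diameter, 1.0 N per mm) standing 8 mm out of the middle of the gauge's foot; value = how far it is pushed back into the gauge (m), 0.008 = tip level with the foot; springs back. With the foot flat on a buffer, 8 mm minus this is the sink: about 5 mm in the soft buffer (value about 0.003), about 2 mm in a sound one (value about 0.006)
- holder: fixed dark steel block 80 x 80 x 50 mm with a vertical through hole of 36 mm diameter in its middle, in which the gauge hangs by its flange. Origin: centre of its underside, on the bench. Between it and the right end of the bench, behind x = 0.47, stand a low pin case and a tall carton (over 0.2 m), with a small vise in front of them near x = 0.39, y = -0.01: carry things high and along the front of the bench, at x = 0.43
- dish: round bright metal parts dish, 87 mm outer diameter, 18 mm high, flat inner floor about 8 mm above the bench, loose, 250 g. Origin: centre of its underside. The inside is about 60 mm across: a buffer fits with little room for fingers, so open them only a few mm to let go
- buffer_1: one of three look-alike round door buffers: steel cup, black rubber top, 42 mm diameter, 28 to 36 mm high (worn, exact height unknown), 160 g. Origin: centre of its underside, z up. The rubber gives only within 9 mm of the middle: 0.4 N per mm in the one soft buffer, about 4 N per mm in the two sound ones; the rim round it is firm, 6 N per mm. Its number does not tell which is soft
- buffer_2: one of three look-alike round door buffers: steel cup, black rubber top, 42 mm diameter, 28 to 36 mm high (worn, exact height unknown), 160 g. Origin: centre of its underside, z up. The rubber gives only within 9 mm of the middle: 0.4 N per mm in the one soft buffer, about 4 N per mm in the two sound ones; the rim round it is firm, 6 N per mm. Its number does not tell which is soft
- buffer_3: one of three look-alike round door buffers: steel cup, black rubber top, 42 mm diameter, 28 to 36 mm high (worn, exact height unknown), 160 g. Origin: centre of its underside, z up. The rubber gives only within 9 mm of the middle: 0.4 N per mm in the one soft buffer, about 4 N per mm in the two sound ones; the rim round it is firm, 6 N per mm. Its number does not tell which is soft
Mind the look-alikes: they are no part of the job. There is more than one size of the gauge; the one meant has the size given above.

How it is judged:
By the outcome, as a careful person would: the job done as asked, in the order asked, and still so for the second after the job is handed in, with the robot touching nothing.
It also fails if it takes over 72 s, if anything falls off the work surface, if the arm or the gripper's body presses on something with over 40 N, if the wrist force passes 120 N, or if a joint passes its speed limit or range.

## Working session

There is one attempt and no reset: what is moved stays moved. The work goes in short steps, Python scripts to look and compute and a shell command to move; the robot and the scene stay as the last step left them, time stands still between calls to the robot, and variables do not carry over. Pictures are saved under pics/ and viewed, and the job is handed in when it is done.

```bash
mkdir -p pics
python3 - <<'E'
from rig import r,cams,order
import cv2
for n in("scene","top"):
    cv2.imwrite(f"pics/{n}0.png",cams.grab_frame(n)); i=cams.camera_info(n); print(n,i)
s=r.sense(); print(s, r.nose_length)
E
```

```text
scene {'intrinsics': array([[422.90141752,   0.        , 320.00881698],
       [  0.        , 422.90141752, 206.98098291],
       [  0.        ,   0.        ,   1.        ]]), 'view': array([[ 8.54388539e-01, -5.19156700e-01,  2.22833131e-02,
        -3.48962295e+02],
       [ 2.72608325e-01,  4.84320689e-01,  8.31335174e-01,
        -2.31815957e+02],
       [-4.42385495e-01, -7.04208628e-01,  5.55324484e-01,
        -6.79313879e+02],
       [ 0.00000000e+00,  0.00000000e+00,  0.00000000e+00,
         1.00000000e+00]])}
top {'intrinsics': array([[456.52390324,   0.        , 321.60024162],
       [  0.        , 456.52390324, 201.02245921],
       [  0.        ,   0.        ,   1.        ]]), 'view': array([[-1.77009753e-02, -9.99603154e-01,  2.19137021e-02,
         1.39722808e+02],
       [ 9.84836648e-01, -1.36480864e-02,  1.72946543e-01,
        -4.70117448e+02],
       [-1.72578830e-01,  2.46427394e-02,  9.84687404e-01,
        -9.75383703e+02],
       [ 0.00000000e+00,  0.00000000e+00,  0.00000000e+00,
         1.00000000e+00]])}
{'clock': 0.1, 'qpos': array([ 1.15860153e+00,  3.53571132e-01,  1.63408908e+00, -1.68211000e-05,
        1.15517745e+00, -2.34041250e-03]), 'qvel': array([ 0.00103449, -0.00138815, -0.0013323 ,  0.00104472,  0.00064971,
       -0.00047543]), 'joint_efforts': array([-3.70662519e-04, -6.06350756e+01, -3.42820072e+01, -1.08563211e-05,
        4.02216931e-03,  3.18290860e-08]), 'eef_pos': array([248.84840954, 572.86199643, 241.62903911]), 'tcp_rot': array([-1.57080879e+00,  1.24503790e-03,  1.16094874e+00]), 'contact_force': array([0.32392596, 0.24802223, 0.54806506]), 'wrist_torque': array([ 0.00119254, -0.03980459, -0.00777518]), 'opening': 0.9991899862267346} 11.0
```

View pics/scene0.png

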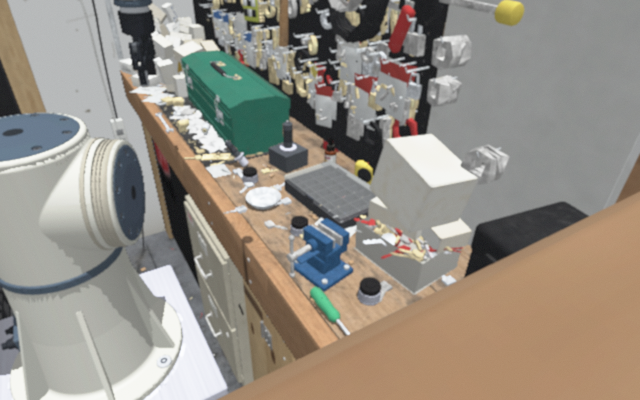

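View pics/top0.png

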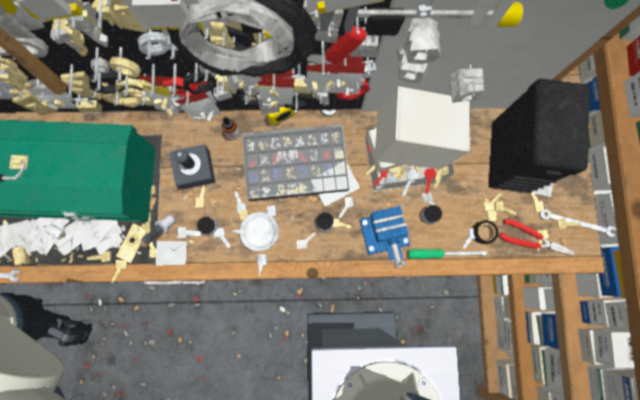

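```bash
cat > h.py <<'E'
import numpy as np,cv2
from rig import r,cams,order
def ray(n,uv,z):
    i=cams.camera_info(n);K=i["intrinsics"];V=i["view"]
    d=np.linalg.inv(K)@[uv[0],uv[1],1.]; d=d*[1,-1,-1]
    R=V[:3,:3];c=-R.T@V[:3,3];w=R.T@d
    return c+w*(z-c[2])/w[2]
def proj(n,p):
    i=cams.camera_info(n);K=i["intrinsics"];V=i["view"]
    q=V[:3,:3]@np.array(p,float)+V[:3,3];q=q*[1,-1,-1];q=K@q
    return q[:2]/q[2]
def crop(n,img,x0,y0,x1,y1,k,name):
    cv2.imwrite(f"pics/{name}.png",cv2.resize(img[y0:y1,x0:x1],None,fx=k,fy=k,interpolation=cv2.INTER_CUBIC))
E
python3 - <<'E'
from h import *
t=cv2.imread("pics/top0.png");s=cv2.imread("pics/scene0.png")
crop("t",t,150,110,290,260,5,"t1");crop("t",t,300,160,500,280,4,"t2");crop("s",s,220,110,400,310,3,"s1")
for n,uv,z in [("holder",(192,167),50),("stem",(182,156),130),("b",(206,225),32),("b",(325,221),32),("b",(431,213),32),("dish",(259,231),15)]:
    print(n,ray("top",uv,z).round(1))
E
```

```text
holder [550.9 418.2  50. ]
stem [553.7 418.1 130. ]
b [423.4 388.2  32. ]
b [428.4 125.3  32. ]
b [ 442.9 -112.6   32. ]
dish [410.2 273.4  15. ]
```

View pics/t1.png

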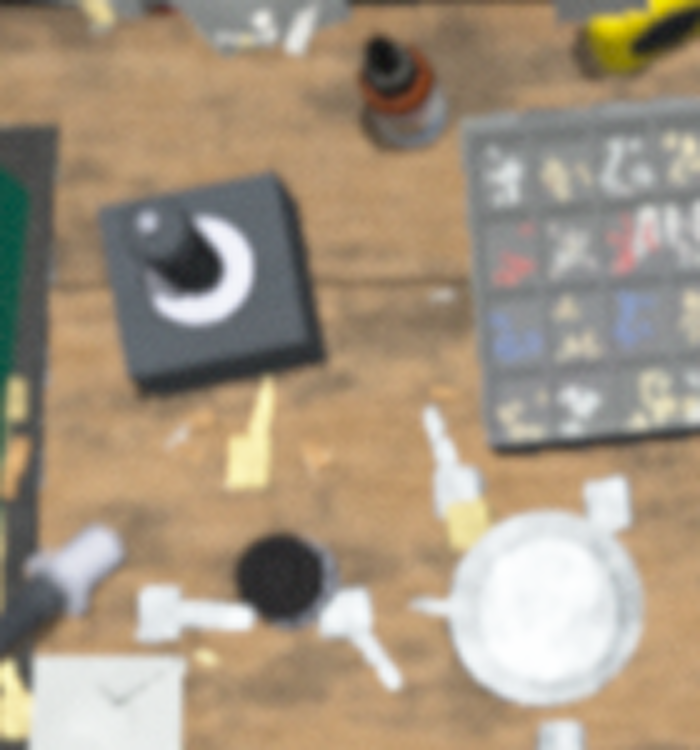

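View pics/t2.png

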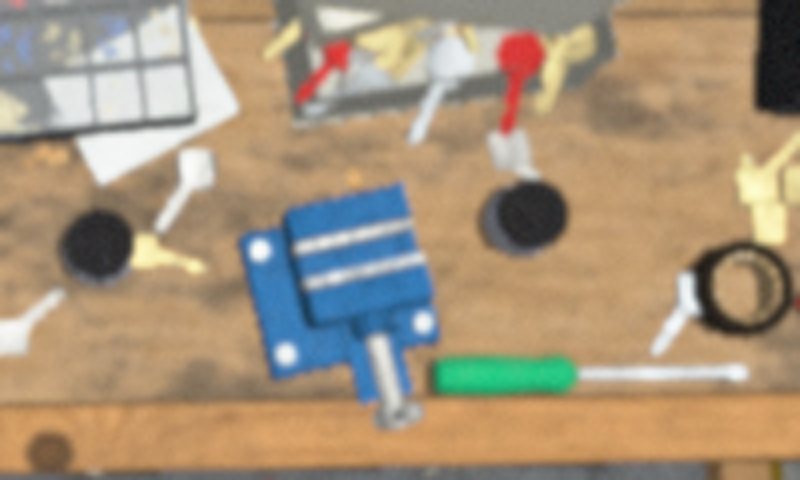

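View pics/s1.png

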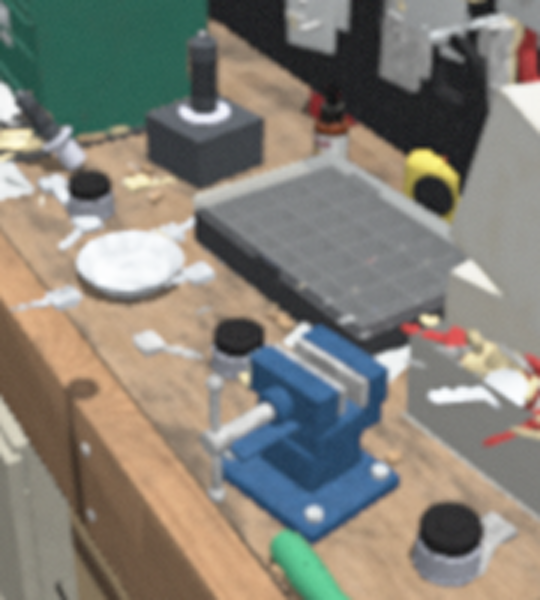

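```bash
cat > det.py <<'E'
from h import *
def blob(img,cx,cy,rad,lo,hi):
    g=cv2.cvtColor(img,cv2.COLOR_BGR2GRAY)
    m=cv2.inRange(g,lo,hi);k=np.zeros_like(m);cv2.circle(k,(cx,cy),rad,255,-1);m&=k
    c=max(cv2.findContours(m,cv2.RETR_EXTERNAL,cv2.CHAIN_APPROX_NONE)[0],key=cv2.contourArea)
    return cv2.fitEllipse(cv2.convexHull(c)),c
def tri(ut,us):
    A=[];b=[]
    ps=[]
    for n,u in(("top",ut),("scene",us)):
        p=ray(n,u,0);q=ray(n,u,100);d=q-p;d/=np.linalg.norm(d);P=np.eye(3)-np.outer(d,d);A.append(P);b.append(P@p);ps.append((p,d))
    x=np.linalg.solve(sum(A),sum(b)); n=np.cross(ps[0][1],ps[1][1]);n/=np.linalg.norm(n)
    return x.round(1),round(float((ps[0][0]-ps[1][0])@n),1)
E
python3 - <<'E'
from det import *
t=cv2.imread("pics/top0.png");s=cv2.imread("pics/scene0.png")
for (a,b) in [((206,225),(250,172)),((325,221),(299,222)),((431,213),(370,285))]:
    et,_=blob(t,*a,13,0,65);es,_=blob(s,*b,13,0,60)
    x,g=tri(et[0],es[0]);print(et,es,x,g,[ray('top',et[0],z).round(1)[:2] for z in(28,36)])
et,_=blob(t,191,165,16,170,255);es,_=blob(s,288,147,14,170,255);print(et,es,tri(et[0],es[0]),ray('top',et[0],56))
et,_=blob(t,259,231,25,150,255);es,_=blob(s,263,199,25,150,255);print(et,es,tri(et[0],es[0]),ray('top',et[0],18))
E
```

```text
((205.5848388671875, 225.07696533203125), (14.782591819763184, 16.32949447631836), 96.52739715576172) ((249.0588836669922, 171.48631286621094), (8.346573829650879, 12.788697242736816), 86.63301849365234) [423.8 390.5  26.2] 0.3 [array([423.7, 390. ]), array([422.7, 388.2])]
((324.0486145019531, 220.4978790283203), (14.91485595703125, 16.303451538085938), 53.430057525634766) ((299.1536865234375, 222.09619140625), (11.284204483032227, 15.785411834716797), 86.28309631347656) [430.6 127.2  22.9] 0.2 [array([430.1, 127.3]), array([429. , 127.5])]
((432.1638488769531, 213.2323455810547), (15.49727725982666, 16.35560417175293), 94.91690826416016) ((369.6844787597656, 286.2702941894531), (16.636404037475586, 19.577865600585938), 96.78250885009766) [ 443.5 -117.    25.9] -0.5 [array([ 442.9, -116.3]), array([ 441.8, -114.1])]
((189.57574462890625, 163.755859375), (20.345623016357422, 21.78965187072754), 34.67277145385742) ((287.6352233886719, 146.69065856933594), (7.705499649047852, 16.702064514160156), 89.8908920288086) (array([557. , 422.6,  54.6]), 0.2) [556.75103613 422.17001091  56.        ]
((259.03033447265625, 230.97637939453125), (49.88541030883789, 50.03759765625), 141.74830627441406) ((262.9700927734375, 199.0161590576172), (49.74714660644531, 49.8415641784668), 22.61140251159668) (array([410.2, 274.4,   8.4]), 1.6) [409.91080183 272.99757123  18.        ]
```

```bash
python3 -m crank '[[0,7,0,0,0,0,1],[0,7,0,0,0,0,1],[0,7,0,0,0,0,1],[0,7,0,0,0,0,1],[0,7,0,0,0,0,1],[0,7,0,0,0,0,1],[0,7,0,0,0,0,1],[0,7,0,0,0,0,1],[0,7,0,0,0,0,1],[0,4,0,0,0,0,1]]' 30
python3 - <<'E'
from h import *
for n,uv,z in [("carton base L",(372,188),0),("carton base R",(462,168),0),("carton base mid",(425,180),0),("toolbox base R near",(158,210),0),("toolbox top R",(155,150),150)]: print(n,ray("top",uv,z).round())
s=[r.sense()["contact_force"].round(2) for _ in range(3)];print(s)
# vise top height: screw jaw top px both views
from det import tri
print("vise top", tri((402,206),(348,228)))
E
```

```text
clock: 0.93
eef_pos: [247.7, 570.2, 237.1]
tcp_rot: [-1.58, 0.004, -0.039]
contact_force: [-0.7, 0.5, 0.5]
opening: 1.0
carton base L [508.  13.   0.]
carton base R [ 554. -201.    0.]
carton base mid [ 526. -112.    0.]
toolbox base R near [464. 505.   0.]
toolbox top R [561. 466. 150.]
[array([-0.75,  0.53,  0.46]), array([-0.75,  0.53,  0.46]), array([-0.75,  0.53,  0.46])]
vise top (array([447.7, -33.3, 103.9]), 0.9)
```

Run:
```python
from h import *
t=cv2.imread("pics/top0.png");s=cv2.imread("pics/scene0.png")
a=cv2.resize(t[110:250,80:220],(560,560),interpolation=2);b=cv2.resize(s[40:180,180:320],(560,560),interpolation=2)
cv2.imwrite("pics/tb.png",cv2.resize(np.hstack([a,b]),(800,400)))
```

```text
(no output)
```

View pics/tb.png

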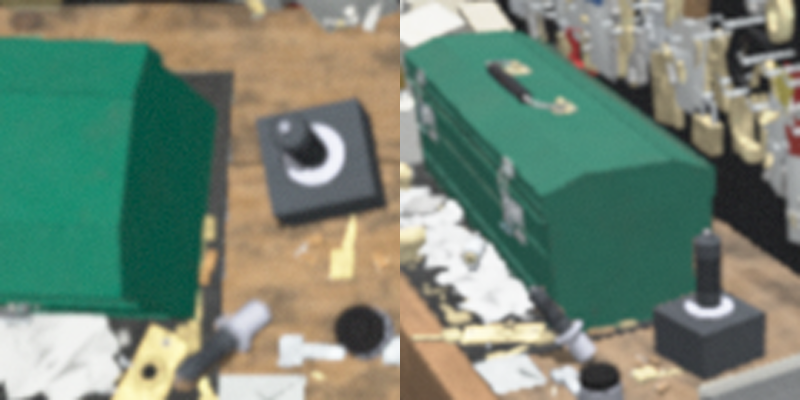

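```bash
python3 -m crank '[[0.5,-2.2,0,1,0,-3,1],[0,0,0,2,0,-2.5,1],[0,0,0,3,0,-2,1],[0,0,0,3,0,-2,1],[0,0,0,3,0,-2,1],[0,0,0,3,0,-2,1],[0,0,0,3,0,-1,1],[0,0,0,3,0,0,1],[0,0,0,3,0,0,1],[0,0,0,0,0,0,1]]'
```

```text
clock: 1.77
eef_pos: [492.3, 415.3, 232.2]
tcp_rot: [-1.575, 0.008, -0.001]
contact_force: [-0.4, -1.1, 0.1]
opening: 0.998
```

```bash
python3 -m crank '[[0.2,0,-0.4,1.6,0,0.2,1],[0,0,0,1.6,0,0.2,1],[0,0,0,1.6,0,0.2,1],[0,0,0,1.6,0,0.2,1],[0,0,0,0,1.2,0,1],[0,0,0,0,1.2,0,1],[0,0,0,0,1,0,1],[0,0,0,0,0.8,0,1],[0,0,0,0,0,0,1],[0,0,0,0,0,0,1]]'
python3 - <<'E'
from h import *
t=cams.grab_frame("top");s=cams.grab_frame("scene")
a=cv2.resize(t[90:230,120:260],(400,400),interpolation=2);b=cv2.resize(s[60:200,220:360],(400,400),interpolation=2)
cv2.imwrite("pics/g1.png",np.hstack([a,b]))
E
```

```text
clock: 2.6
eef_pos: [552.8, 420.4, 179.9]
tcp_rot: [-1.578, 0.011, -0.003]
contact_force: [-0.9, 0.4, 0.8]
opening: 0.992
```

View pics/g1.png

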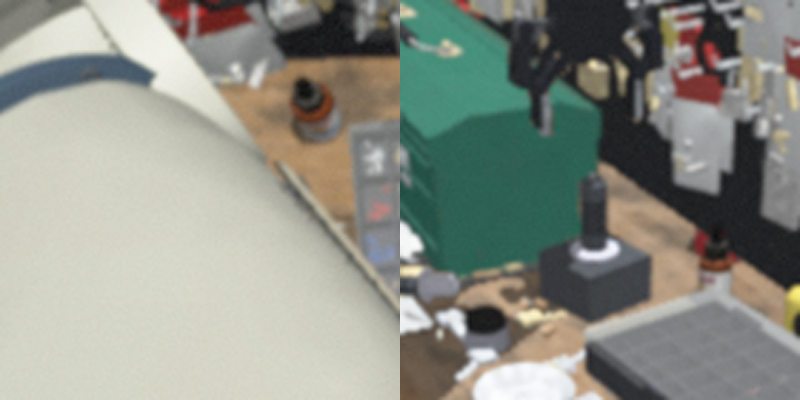

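```bash
python3 -m crank '[[0.4,0,-0.6,0.4,0,0.2,1],[0.2,0,-0.2,0,1.5,0,1],[0,0,0,0,1.5,0,1],[0,0,0,0,1.5,0,1],[0,0,0,0,1.5,0,1],[0,0,0,0,1.2,0,1],[0,0,0,0,1,0,1],[0,0,0,0,0.6,0,1],[0,0,0,0,0,0,1],[0,0,0,0,0,0,1]]'
```

```text
clock: 3.53
eef_pos: [563.3, 427.6, 96.4]
tcp_rot: [-1.556, -0.019, -0.003]
contact_force: [-0.3, 0.7, -0.4]
opening: 1.002
```

```bash
python3 -m crank '[[0,0,0,0,0,0,1],[0,0,0,0,0,0,1],[0,0,0,0,0,0,1],[0,0,0,0,0,0,1],[0,0,0,0,0,0,1],[0,0,0,0,0,0,1],[0,0,0,0,0,0,1],[0,0,0,0,0,0,1],[0,0,0,0,0,0,1],[0,0,0,0,0,0,1]]'
python3 - <<'E'
from h import *
print(r.sense()['eef_pos'],r.sense()['tcp_rot'])
for k in range(3):
    s=cams.grab_frame("scene")
    q=r.sense();print(q['eef_pos'].round(2),q['tcp_rot'].round(4),q['contact_force'].round(2))
E
```

```text
clock: 4.37
eef_pos: [565.0, 428.9, 100.2]
tcp_rot: [-1.552, -0.024, -0.003]
contact_force: [-0.3, 0.7, -0.4]
opening: 1.003
[564.96849288 428.89124408 100.22824364] [-1.55228479 -0.02356852 -0.00267466]
[564.91 428.86 100.19] [-1.5524 -0.0235 -0.0027] [0.68 0.07 0.23]
[564.92 428.84 100.13] [-1.5524 -0.0234 -0.0028] [ 0.1  -0.73 -0.12]
[564.93 428.88 100.14] [-1.5524 -0.0235 -0.0027] [-0.97  0.04 -0.17]
```

```bash
python3 -m crank '[[-0.5,0,0.6,-0.4,0.2,-0.3,1],[-0.4,0,0.5,-0.4,0.2,-0.3,1],[0,0,0,0,0,0,1],[0,0,0,0,0,0,1],[0,0,0,0,0,0,1],[0,0,0,0,0,0,1],[0,0,0,0,0,0,1],[0,0,0,0,0,0,1],[0,0,0,0,0,0,1],[0,0,0,0,0,0,1]]'
python3 - <<'E'
from h import *
for k in range(2):
    s=cams.grab_frame("scene")
    q=r.sense();print(q['eef_pos'].round(2),q['tcp_rot'].round(4),q['contact_force'].round(2))
cv2.imwrite("pics/g2.png",cv2.resize(s[60:200,200:360],(800,700),interpolation=2)[:600])
E
```

```text
clock: 5.35
eef_pos: [555.9, 422.2, 95.2]
tcp_rot: [-1.57, -0.002, -0.003]
contact_force: [-0.4, -0.2, -1.1]
opening: 1.002
[555.94 422.15  95.15] [-1.5702 -0.0017 -0.0025] [-0.49  0.52 -0.64]
[555.92 422.19  95.17] [-1.5702 -0.0017 -0.0024] [-0.45 -0.45  0.17]
```

View pics/g2.png

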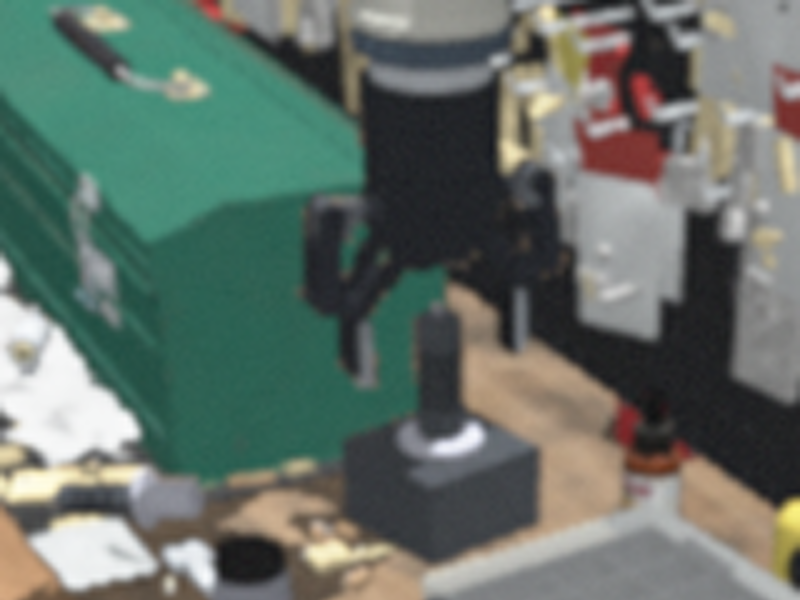

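```bash
python3 -m crank '[[0,0,0,0.1,0.7,0,1],[0,0,0,0,0.7,0,1],[0,0,0,0,0,0,-1],[0,0,0,0,0,0,-1],[0,0,0,0,0,0,-1],[0,0,0,0,0,0,-1],[0,0,0,0,0,0,-1],[0,0,0,0,0,0,-1],[0,0,0,0,0,0,-1],[0,0,0,0,0,0,-1]]' 50
python3 - <<'E'
from h import *
f=[]
for k in range(4):
    s=cams.grab_frame("scene")
    q=r.sense();f.append(q['contact_force'])
print(q['eef_pos'].round(2),q['tcp_rot'].round(4),np.mean(f,0).round(2),q['opening'],q['wrist_torque'])
cv2.imwrite("pics/g3.png",cv2.resize(s[60:200,200:360],(800,700),interpolation=2)[:600])
E
```

```text
clock: 6.28
eef_pos: [556.9, 422.0, 79.0]
tcp_rot: [-1.571, -0.001, -0.002]
contact_force: [-0.2, -0.6, -1.3]
opening: 0.302
[556.89 421.97  79.01] [-1.5707e+00 -1.1000e-03 -2.5000e-03] [ 0.38  0.32 -1.34] 0.3065655798154437 [ 0.03803013 -0.10907785 -0.0472837 ]
```

View pics/g3.png

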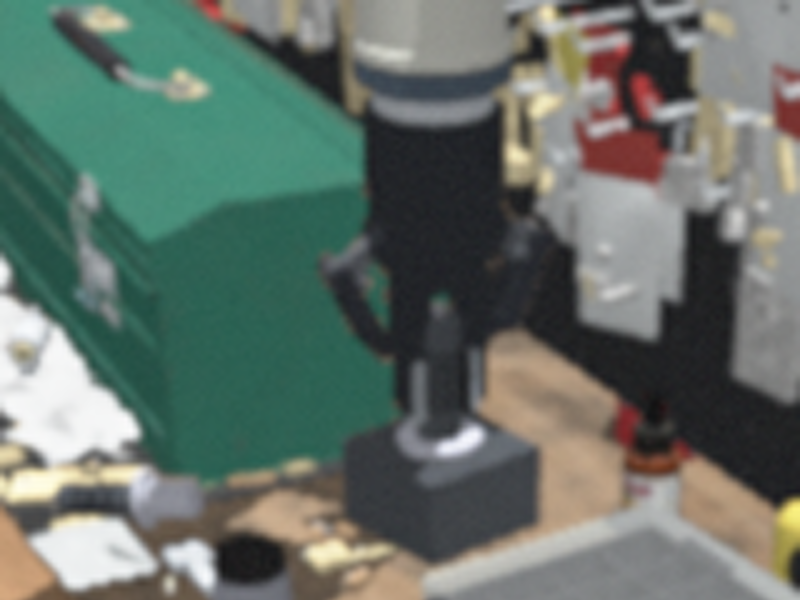

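```bash
python3 -m crank '[[0,0,0,0,0,0,-1],[0,0,0,0,-0.5,0,-1],[0,0,0,0,-1,0,-1],[0,0,0,0,-1.5,0,-1],[0,0,0,0,-1.5,0,-1],[0,0,0,0,-2,0,-1],[0,0,0,0,-2,0,-1],[0,0,0,0,-2,0,-1],[0,0,0,0,0,0,-1],[0,0,0,0,0,0,-1]]' 60
python3 - <<'E'
from h import *
f=[]
for k in range(4):
    s=cams.grab_frame("scene")
    q=r.sense();f.append(q['contact_force'])
print(q['eef_pos'].round(2),q['tcp_rot'].round(4),np.mean(f,0).round(2),q['opening'],q['wrist_torque'])
cv2.imwrite("pics/g4.png",cv2.resize(s[40:200,200:360],(600,600),interpolation=2)[:600])
E
```

```text
clock: 7.32
eef_pos: [555.5, 421.1, 191.8]
tcp_rot: [-1.572, 0.001, -0.002]
contact_force: [-0.2, -0.3, -3.2]
opening: 0.301
[554.82 420.62 189.62] [-1.5742  0.0036 -0.0024] [ 0.19 -0.08 -1.6 ] 0.30000488588330587 [ 0.01828205  0.02545117 -0.06235012]
```

View pics/g4.png

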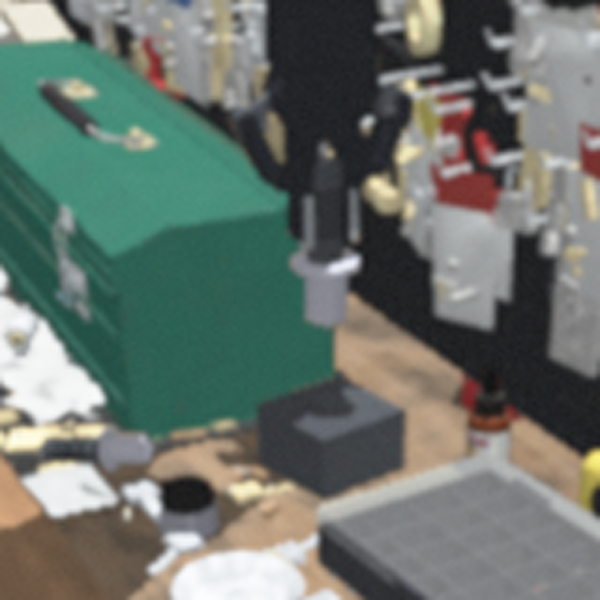

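```bash
python3 -m crank '[[0,0,0,-1,0,-0.3,-1],[0,0,0,-2,0,-0.5,-1],[0,0,0,-2.5,0,-0.6,-1],[0,0,0,-2.5,0,-0.6,-1],[0,0,0,-2.5,0.5,-0.6,-1],[0,0,0,-1.6,1,-0.4,-1],[0,0,0,-1,1,-0.2,-1],[0,0,0,0,1,0,-1],[0,0,0,0,1,0,-1],[0,0,0,0,0,0,-1]]'
python3 - <<'E'
from h import *
for k in range(2):
    s=cams.grab_frame("scene")
    q=r.sense()
    print(q['eef_pos'].round(2),q['tcp_rot'].round(4))
E
```

```text
clock: 8.35
eef_pos: [413.9, 382.4, 131.2]
tcp_rot: [-1.586, 0.016, -0.003]
contact_force: [-0.4, 0.1, -2.7]
opening: 0.302
[414.48 382.7  132.01] [-1.5851  0.0156 -0.0035]
[415.13 383.16 132.93] [-1.5841  0.0144 -0.0037]
```

```bash
python3 -m crank '[[0.3,0,-0.4,0.4,0.5,0.3,-1],[0.3,0,-0.3,0.3,0.5,0.2,-1],[0,0,0,0,0.3,0,-1],[0,0,0,0,0,0,-1],[0,0,0,0,0,0,-1],[0,0,0,0,0,0,-1],[0,0,0,0,0,0,-1],[0,0,0,0,0,0,-1],[0,0,0,0,0,0,-1],[0,0,0,0,0,0,-1]]'
cat > rd.py <<'E'
from h import *
import sys
def rd(n=6,pic=None,box=None,k=4):
    f=[];p=[];a=[]
    for _ in range(n):
        s=cams.grab_frame("scene");q=r.sense();f.append(q['contact_force']);p.append(q['eef_pos']);a.append(q['tcp_rot'])
    print(q['clock'],'pos',p[-1].round(2),'drift',(p[-1]-p[0]).round(2),'rot',(a[-1]-[-np.pi/2,0,0]).round(4),'F',np.mean(f,0).round(2),'sd',np.std(f,0).round(2),'op',round(q['opening'],3),'tq',q['wrist_torque'].round(2))
    if pic: x0,y0,x1,y1=box; crop('s',s,x0,y0,x1,y1,k,pic)
    return s
E
python3 -c "
from rd import *
rd(6,'p1',(190,80,330,220),4)"
```

```text
clock: 9.28
eef_pos: [426.8, 390.3, 120.3]
tcp_rot: [-1.569, -0.003, -0.005]
contact_force: [0.1, -0.0, -2.7]
opening: 0.304
9.5833 pos [426.82 390.25 120.12] drift [-0.01 -0.06 -0.19] rot [ 0.0014 -0.0028 -0.0054] F [ 0.21 -0.12 -2.6 ] sd [0.24 0.47 0.59] op 0.3 tq [-0.    0.04 -0.01]
```

View pics/p1.png

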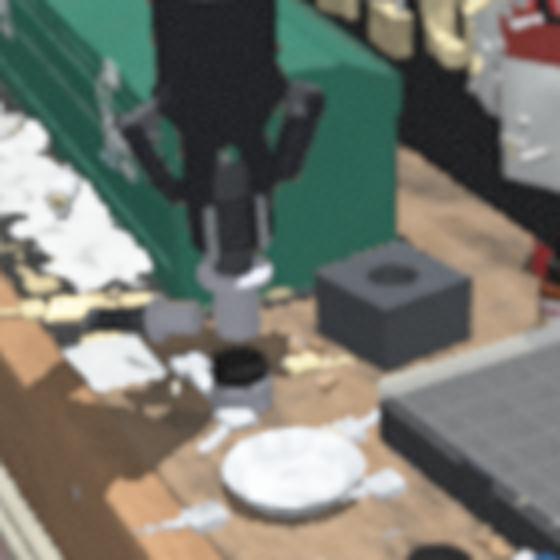

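```bash
python3 -m crank '[[0,0.2,0.1,-0.2,0.2,0,-1],[0,0,0,-0.1,0.2,0,-1],[0,0,0,0,0.2,0,-1],[0,0,0,0,0.2,0,-1],[0,0,0,0,0.2,0,-1],[0,0,0,0,0.1,0,-1],[0,0,0,0,0.1,0,-1],[0,0,0,0,0,0,-1],[0,0,0,0,0,0,-1],[0,0,0,0,0,0,-1]]'
python3 -c "
from rd import *
rd(6)"
```

```text
clock: 10.42
eef_pos: [423.2, 390.2, 106.3]
tcp_rot: [-1.57, -0.0, -0.009]
contact_force: [-0.0, 0.4, -2.9]
opening: 0.301
10.7167 pos [423.27 390.2  106.43] drift [0.01 0.04 0.09] rot [ 0.0011 -0.0004 -0.0092] F [-0.12  0.   -2.26] sd [0.34 0.56 0.41] op 0.299 tq [-0.01 -0.    0.04]
```

```bash
python3 -m crank '[[0,0,0,0,0.1,0,-1],[0,0,0,0,0.1,0,-1],[0,0,0,0,0.1,0,-1],[0,0,0,0,0.1,0,-1],[0,0,0,0,0,0,-1],[0,0,0,0,0,0,-1],[0,0,0,0,0,0,-1],[0,0,0,0,0,0,-1],[0,0,0,0,0,0,-1],[0,0,0,0,0,0,-1]]'
python3 -c "
from rd import *
rd(8)"
```

```text
clock: 11.55
eef_pos: [423.4, 390.3, 102.4]
tcp_rot: [-1.57, -0.001, -0.009]
contact_force: [-0.7, -1.5, -0.9]
opening: 0.304
11.95 pos [423.36 390.31 102.35] drift [-0.02  0.02 -0.02] rot [ 0.0013 -0.0007 -0.0092] F [-0.21 -0.02 -1.27] sd [0.34 0.4  0.37] op 0.302 tq [-0.05  0.06 -0.02]
```

```bash
python3 -m crank '[[0,0,0,0,0.1,0,-1],[0,0,0,0,0.1,0,-1],[0,0,0,0,0,0,-1],[0,0,0,0,0,0,-1],[0,0,0,0,0,0,-1],[0,0,0,0,0,0,-1],[0,0,0,0,0,0,-1],[0,0,0,0,0,0,-1],[0,0,0,0,0,0,-1],[0,0,0,0,0,0,-1]]'
python3 -c "
from rd import *
rd(8)"
```

```text
clock: 12.78
eef_pos: [423.4, 390.3, 100.3]
tcp_rot: [-1.57, -0.001, -0.009]
contact_force: [-0.3, -1.1, 0.0]
opening: 0.303
13.1833 pos [423.39 390.31 100.23] drift [-0.02 -0.03 -0.04] rot [ 0.0013 -0.0006 -0.0092] F [-0.09 -0.33 -0.52] sd [0.62 0.52 0.25] op 0.298 tq [-0.13  0.08 -0.02]
```

```bash
python3 -m crank '[[0,0,0,0,0.05,0,-1],[0,0,0,0,0.05,0,-1],[0,0,0,0,0.05,0,-1],[0,0,0,0,0,0,-1],[0,0,0,0,0,0,-1],[0,0,0,0,0,0,-1],[0,0,0,0,0,0,-1],[0,0,0,0,0,0,-1],[0,0,0,0,0,0,-1],[0,0,0,0,0,0,-1]]'
python3 -c "
from rd import *
rd(8)"
```

```text
clock: 14.02
eef_pos: [423.4, 390.3, 98.7]
tcp_rot: [-1.569, -0.001, -0.009]
contact_force: [-0.9, 0.4, -0.4]
opening: 0.302
14.4167 pos [423.4  390.33  98.71] drift [ 0.02 -0.01  0.01] rot [ 0.0013 -0.0007 -0.0092] F [-0.58 -0.19  0.11] sd [0.41 0.56 0.62] op 0.301 tq [-0.11  0.13  0.  ]
```

```bash
python3 -m crank '[[0,0,0,0,0.05,0,-1],[0,0,0,0,0.05,0,-1],[0,0,0,0,0.05,0,-1],[0,0,0,0,0,0,-1],[0,0,0,0,0,0,-1],[0,0,0,0,0,0,-1],[0,0,0,0,0,0,-1],[0,0,0,0,0,0,-1],[0,0,0,0,0,0,-1],[0,0,0,0,0,0,-1]]'
python3 -c "
from rd import *
rd(8,'p2',(210,110,290,190),7)"
```

```text
clock: 15.25
eef_pos: [423.4, 390.4, 98.2]
tcp_rot: [-1.569, -0.001, -0.009]
contact_force: [-1.5, -1.2, 2.7]
opening: 0.301
15.65 pos [423.46 390.43  98.24] drift [0.01 0.03 0.05] rot [ 0.0015 -0.0008 -0.0092] F [-1.28 -0.84  2.54] sd [0.58 0.45 0.69] op 0.301 tq [-0.21  0.24  0.02]
```

View pics/p2.png

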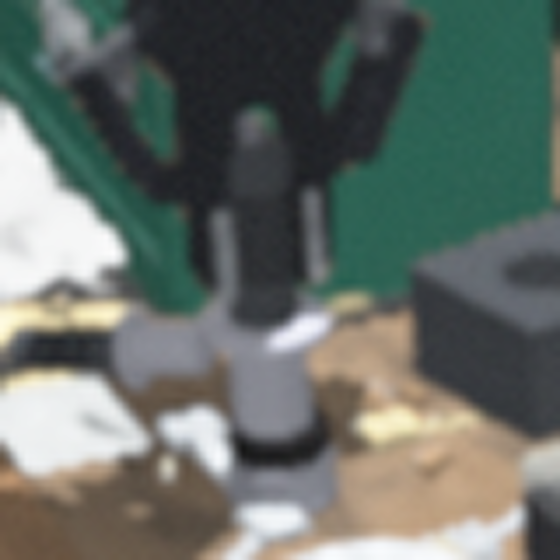

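Run:
```python
from h import *
s=np.mean([cams.grab_frame("scene") for _ in range(3)],0);cv2.imwrite("pics/p3.png",s)
t=cams.grab_frame("top");cv2.imwrite("pics/p3t.png",cv2.resize(t[150:290,150:300],(750,700)) [:600])
g=s.mean(2).astype(int)
for v in (165,167,168,169,170,171,172,173,174,176,178,180): print(v,g[v,238:262])
# expectation
for nm,p in [("foot@31.2",(423.4,390.4,31.2)),("foot L",(423.4-15*.854,390.4+15*.519,40)),("foot R",(423.4+15*.854,390.4-15*.519,40)),("buf (423.2,389.1)",(423.2,389.1,31))]: print(nm,proj("scene",p).round(2))
```

```text
165 [ 87  87  85  84  96 118 133 137 139 139 140 139 136 133 130 123 108  98
  96  91  90  95  96 110]
167 [116 112  98  86  92 114 132 138 139 139 140 140 137 134 131 123 105  85
  87  91  92  90  93 111]
168 [192 181 149 111  92 111 131 138 140 138 139 139 138 134 131 124 100  72
  77  88  91  89  95 122]
169 [233 228 206 160 109 106 128 138 140 139 140 140 137 134 133 124  96  61
  64  81  86  90 111 159]
170 [235 235 228 197 140 101 121 134 140 141 141 140 138 133 127 113  86  56
  55  74  84  95 134 187]
171 [233 235 228 204 148  88  94 116 128 134 137 137 132 122 105  87  65  47
  48  68  81  92 126 168]
172 [229 236 231 203 137  66  57  79  96 105 108 108 103  90  70  54  45  39
  46  69  84  85  96 122]
173 [218 236 237 223 160  76  31  40  51  59  63  61  60  54  44  38  33  38
  62  88  93  85  85  95]
174 [195 231 241 239 195 100  32  25  30  33  37  37  37  37  34  30  33  58
  94 112 106  96  96 111]
176 [121 169 221 232 194 121  82  67  60  62  64  64  62  64  78  89  99 117
 127 128 137 146 152 157]
178 [ 88  96 121 142 137 119 114 117 129 137 142 143 140 133 133 133 133 132
 128 130 141 149 153 156]
180 [ 90  90  90  95 105 111 114 116 121 126 129 129 131 135 136 135 135 136
 132 130 137 150 155 156]
foot@31.2 [248.84 169.88]
foot L [242.93 166.84]
foot R [254.27 167.07]
buf (423.2,389.1) [248.97 170.17][ WARN:0@3.710] global loadsave.cpp:1063 imwrite_ Unsupported depth image for selected encoder is fallbacked to CV_8U.
```

View pics/p3t.png

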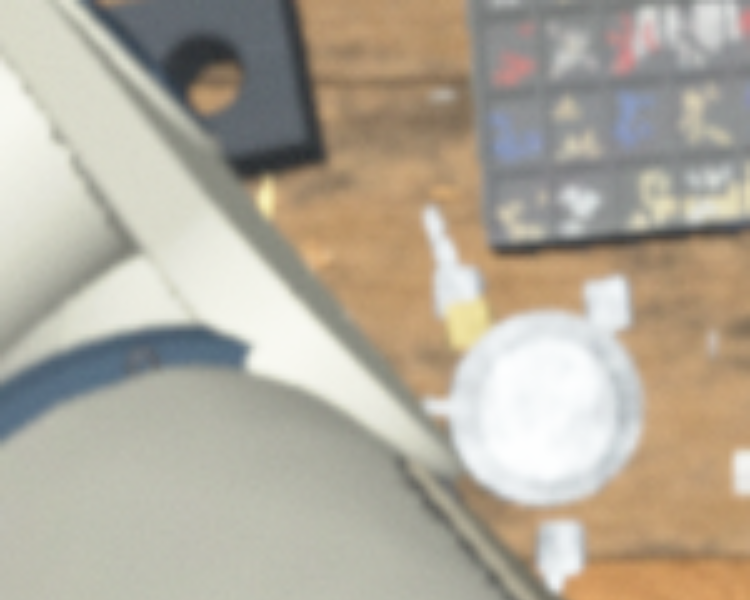

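```bash
python3 -m crank '[[0,0,0,0,0.05,0,-1],[0,0,0,0,0.05,0,-1],[0,0,0,0,0.05,0,-1],[0,0,0,0,0,0,-1],[0,0,0,0,0,0,-1],[0,0,0,0,0,0,-1],[0,0,0,0,0,0,-1],[0,0,0,0,0.03,0,-1],[0,0,0,0,0.03,0,-1],[0,0,0,0,0.03,0,-1]]'
python3 -c "
from rd import *
rd(8)"
```

```text
clock: 16.68
eef_pos: [423.5, 390.5, 97.5]
tcp_rot: [-1.569, -0.001, -0.009]
contact_force: [-2.3, -2.5, 7.0]
opening: 0.302
17.0833 pos [423.52 390.49  97.6 ] drift [0.02 0.   0.06] rot [ 0.0017 -0.0009 -0.0093] F [-1.95 -1.87  7.39] sd [0.45 0.61 0.37] op 0.301 tq [-0.42  0.55 -0.01]
```

```bash
python3 -m crank '[[0,0,0,0,-0.2,0,-1],[0,0,0,0,-0.4,0,-1],[0,0,0,0,-1,0,-1],[0,0,0,0,-1.8,0,-1],[0,0,0,0,-2,0,-1],[0,0,0,0,-2,0,-1],[0,0,0,0,-1.5,0,-1],[0,0,0,0,-0.8,0,-1],[0,0,0,0,0,0,-1],[0,0,0,0,0,0,-1]]'
python3 -c "
from rd import *
rd(3,'p4',(190,80,330,220),4)"
```

```text
clock: 17.92
eef_pos: [423.2, 390.1, 199.4]
tcp_rot: [-1.569, -0.001, -0.009]
contact_force: [-0.4, 0.1, -2.4]
opening: 0.302
18.0667 pos [422.75 389.68 198.27] drift [-0.43 -0.39 -0.88] rot [-0.0001  0.001  -0.0093] F [-0.16  0.26 -2.29] sd [0.45 0.48 0.34] op 0.303 tq [-0.03  0.01 -0.02]
```

View pics/p4.png

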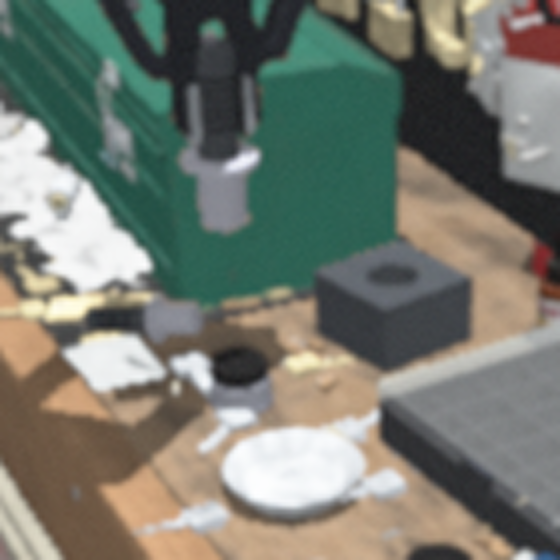

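```bash
python3 -m crank '[[0,-0.4,0,1,0,0.2,-1],[0,0,0,2,0,0.5,-1],[0,0,0,2.2,0,0.5,-1],[0,0,0,2.2,0,0.5,-1],[0,0,0,2,0,0.5,-1],[0,0,0,1.5,0,0.4,-1],[0,0,0,1,0,0.3,-1],[0,0,0,0.5,0,0.1,-1],[0,0,0,0,0,0,-1],[0,0,0,0,0,0,-1]]'
python3 -c "
from rd import *
rd(3)"
```

```text
clock: 18.9
eef_pos: [554.0, 418.0, 186.0]
tcp_rot: [-1.58, 0.011, 0.002]
contact_force: [0.2, -0.5, -1.8]
opening: 0.3
19.05 pos [553.41 418.05 186.72] drift [-0.34  0.22  0.75] rot [-0.0092  0.0111  0.0025] F [-0.15  0.57 -2.29] sd [0.15 0.03 0.22] op 0.299 tq [0.01 0.03 0.02]
```

```bash
python3 -m crank '[[0.3,0,-0.3,0,0.5,0.1,-1],[0.2,0,-0.2,0,1,0.1,-1],[0,0,0,0,1.5,0,-1],[0,0,0,0,1,0,-1],[0,0,0,0,0.5,0,-1],[0,0,0,0,0,0,-1],[0,0,0,0,0,0,-1],[0,0,0,0,0,0,-1],[0,0,0,0,0,0,-1],[0,0,0,0,0,0,-1]]'
python3 -c "
from rd import *
rd(2)"
```

```text
clock: 19.88
eef_pos: [550.7, 420.7, 139.5]
tcp_rot: [-1.569, 0.0, 0.005]
contact_force: [-0.8, 0.4, -2.1]
opening: 0.301
19.9833 pos [550.82 420.74 139.57] drift [-0.01 -0.01 -0.03] rot [0.002  0.0001 0.0047] F [ 0.21  0.   -2.85] sd [0.24 0.44 0.02] op 0.301 tq [-0.05 -0.03 -0.03]
```

```bash
python3 -m crank '[[0,0.2,0,0.3,0,0.1,-1],[-0.1,0,0,0.3,0,0,-1],[0,0,0,0,0.2,0,-1],[0,0,0,0,0.2,0,-1],[0,0,0,0,0.1,0,-1],[0,0,0,0,0,0,-1],[0,0,0,0,0,0,-1],[0,0,0,0,0,0,-1],[0,0,0,0,0,0,-1],[0,0,0,0,0,0,-1]]'
python3 -c "
from rd import *
rd(2,'p5',(230,80,350,200),5)"
```

```text
clock: 20.82
eef_pos: [557.9, 422.0, 134.7]
tcp_rot: [-1.57, -0.001, 0.001]
contact_force: [-0.0, 0.2, -1.7]
opening: 0.299
20.9167 pos [558.   422.04 134.71] drift [0.04 0.04 0.06] rot [ 0.0008 -0.0008  0.0006] F [-0.42 -0.52 -1.5 ] sd [0.7  0.07 0.34] op 0.302 tq [-0.02  0.02  0.02]
```

View pics/p5.png

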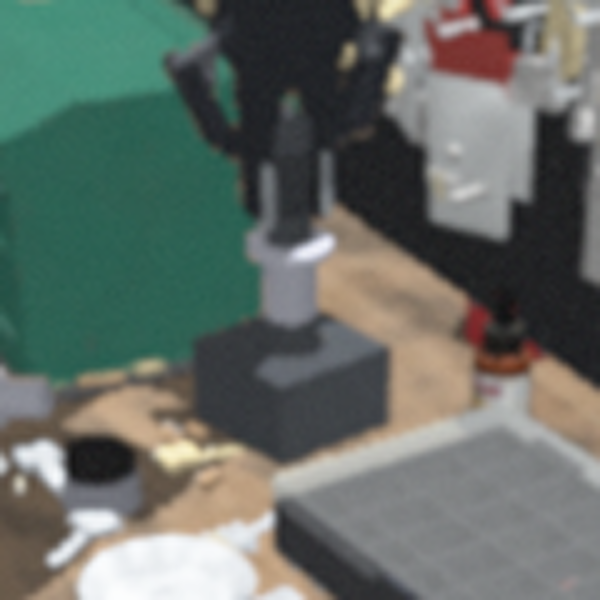

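Down into the hole (56 mm to go), x back by 1 mm.

```bash
python3 -m crank '[[0,0,0,-0.1,0.4,0,-1],[0,0,0,0,0.6,0,-1],[0,0,0,0,0.6,0,-1],[0,0,0,0,0.6,0,-1],[0,0,0,0,0.5,0,-1],[0,0,0,0,0.4,0,-1],[0,0,0,0,0.3,0,-1],[0,0,0,0,0.2,0,-1],[0,0,0,0,0,0,-1],[0,0,0,0,0,0,-1]]'
python3 -c "
from rd import *
rd(3)"
```

```text
clock: 21.75
eef_pos: [556.3, 421.7, 93.5]
tcp_rot: [-1.571, 0.001, 0.001]
contact_force: [-1.1, -0.2, -3.2]
opening: 0.302
21.9 pos [556.42 421.77  93.85] drift [0.13 0.09 0.32] rot [0.     0.0003 0.0005] F [ 0.33  0.35 -2.27] sd [0.41 0.3  0.45] op 0.299 tq [ 0.02 -0.04  0.02]
```

```bash
python3 -m crank '[[0,0,0,0,0.3,0,-1],[0,0,0,0,0.3,0,-1],[0,0,0,0,0.3,0,-1],[0,0,0,0,0.2,0,-1],[0,0,0,0,0.2,0,-1],[0,0,0,0,0.1,0,-1],[0,0,0,0,0,0,-1],[0,0,0,0,0,0,-1],[0,0,0,0,0,0,-1],[0,0,0,0,0,0,-1]]'
python3 -c "
from rd import *
rd(4)"
```

```text
clock: 22.73
eef_pos: [556.9, 422.1, 79.1]
tcp_rot: [-1.57, -0.001, 0.001]
contact_force: [-0.2, 0.1, -1.7]
opening: 0.302
22.9333 pos [556.9  422.11  79.18] drift [ 0.03 -0.01  0.03] rot [ 0.0009 -0.001   0.0006] F [-0.04  0.18 -2.44] sd [0.51 0.41 0.61] op 0.3 tq [ 0.01 -0.01 -0.03]
```

```bash
python3 -m crank '[[0,0,0,0,0.04,0,-1],[0,0,0,0,0,0,0],[0,0,0,0,0,0,0],[0,0,0,0,0,0,0],[0,0,0,0,0,0,0.6],[0,0,0,0,0,0,0.8],[0,0,0,0,0,0,0.8],[0,0,0,0,0,0,0.8],[0,0,0,0,0,0,0.8],[0,0,0,0,0,0,0.8]]'
python3 -c "
from rd import *
rd(2,'p6',(230,80,350,200),5)"
```

```text
clock: 23.77
eef_pos: [558.1, 423.0, 80.6]
tcp_rot: [-1.568, -0.004, 0.001]
contact_force: [-0.5, 0.5, -0.8]
opening: 0.906
23.8667 pos [558.03 422.93  80.57] drift [ 0.02 -0.05 -0.01] rot [ 0.0029 -0.0036  0.0006] F [-0.3   0.44  0.3 ] sd [0.62 0.58 0.13] op 0.899 tq [ 0.02  0.02 -0.03]
```

View pics/p6.png

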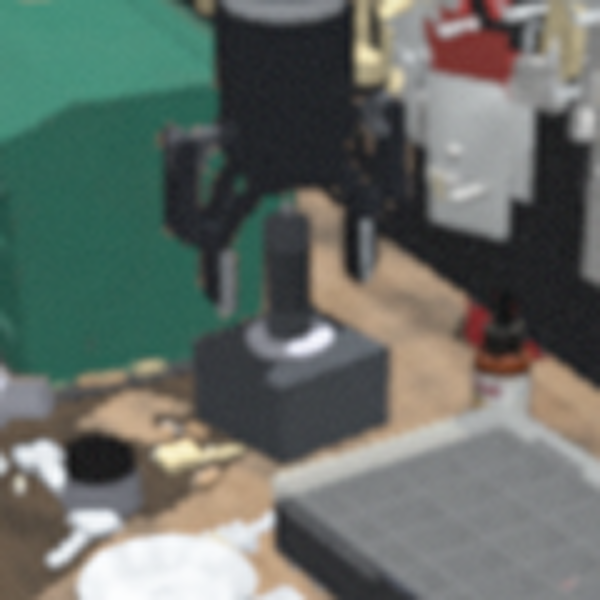

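```bash
python3 -m crank '[[0,0,0,0,-1,0,0.8],[0,0,0,0,-2,0,0.8],[0,0,0,0,-2.5,0,0.8],[0,0,0,0,-2.5,0,0.8],[0,0,0,-0.5,-1.5,-0.1,0.8],[0,0,0,-2,0,-0.5,0.8],[0,0,0,-2.5,0,-0.6,0.8],[0,0,0,-2.5,0,-0.6,0.8],[0,0,0,-2.5,0.5,-0.6,0.8],[0,0,0,-1.5,0.5,-0.4,0.8]]'
python3 - <<'E'
from rd import *
rd(2)
for uv,z in [((259.2,231.4),18),((260,231.2),8),((259.03,230.98),18)]: print(ray('top',uv,z).round(1))
E
```

```text
clock: 24.7
eef_pos: [441.1, 394.3, 175.1]
tcp_rot: [-1.564, -0.009, -0.002]
contact_force: [0.4, 0.1, -1.1]
opening: 0.901
24.8 pos [440.63 393.97 174.51] drift [2.02 0.77 0.5 ] rot [ 0.0058 -0.0071 -0.0012] F [-1.67 -0.51 -1.16] sd [1.26 0.71 0.51] op 0.901 tq [0.04 0.02 0.05]
[409.  272.6  18. ]
[410.5 271.9   8. ]
[409.9 273.   18. ]
```

```bash
python3 -m crank '[[-0.2,0,0.2,-1,0.5,-0.2,0.8],[-0.1,0,0.1,-0.7,1,-0.2,0.8],[0,0,0,0,1.5,0,0.8],[0,0,0,0,2,0,0.8],[0,0,0,0,2,0,0.8],[0,0,0,0,1.5,0,0.8],[0,0,0,0,1,0,0.8],[0,0,0,0,0,0,0.8],[0,0,0,0,0,0,0.8],[0,0,0,0,0,0,0.8]]'
python3 -c "
from rd import *
rd(2,'q1',(190,110,310,210),6)"
```

```text
clock: 25.63
eef_pos: [425.3, 391.6, 74.0]
tcp_rot: [-1.568, -0.005, -0.002]
contact_force: [-0.3, 0.9, 0.7]
opening: 0.902
25.7333 pos [425.67 391.98  74.64] drift [0.17 0.15 0.32] rot [ 0.0034 -0.0057 -0.0023] F [ 0.35 -0.2   0.07] sd [0.07 0.52 0.28] op 0.903 tq [-0.02 -0.02  0.02]
```

View pics/q1.png

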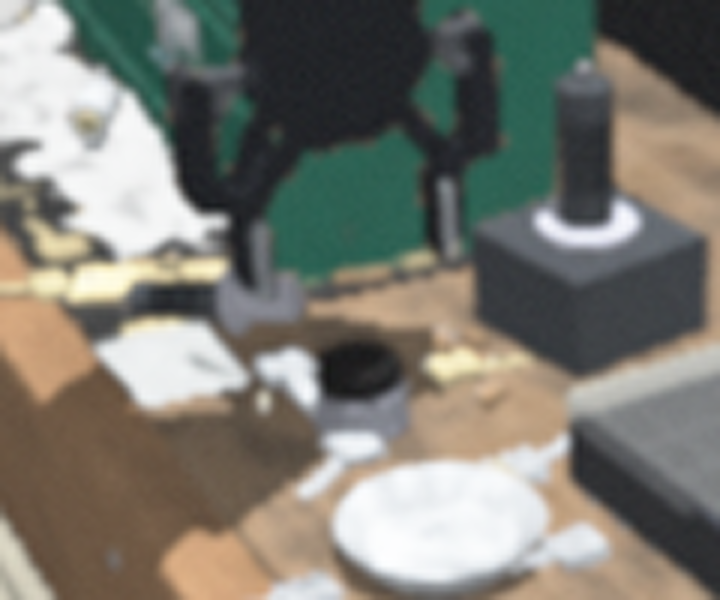

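```bash
python3 -m crank '[[-0.1,0,0.2,-0.2,0.5,-0.2,0.8],[-0.1,0,0.1,0,1,0,0.8],[0,0,0,0,1.2,0,0.8],[0,0,0,0,1,0,0.8],[0,0,0,0,0.6,0,0.8],[0,0,0,0,0.4,0,0.8],[0,0,0,0,0,0,0.8],[0,0,0,0,0,0,0.8],[0,0,0,0,0,0,0.8],[0,0,0,0,0,0,0.8]]'
python3 -c "
from rd import *
rd(2,'q2',(190,110,310,210),6)"
```

```text
clock: 26.57
eef_pos: [424.3, 390.6, 24.0]
tcp_rot: [-1.57, -0.002, -0.002]
contact_force: [0.3, -0.1, 0.1]
opening: 0.906
26.6667 pos [424.46 390.68  24.14] drift [0.05 0.05 0.08] rot [ 0.0016 -0.0021 -0.0023] F [0.2  0.47 0.47] sd [0.29 0.4  0.39] op 0.898 tq [ 0.01  0.04 -0.04]
```

View pics/q2.png

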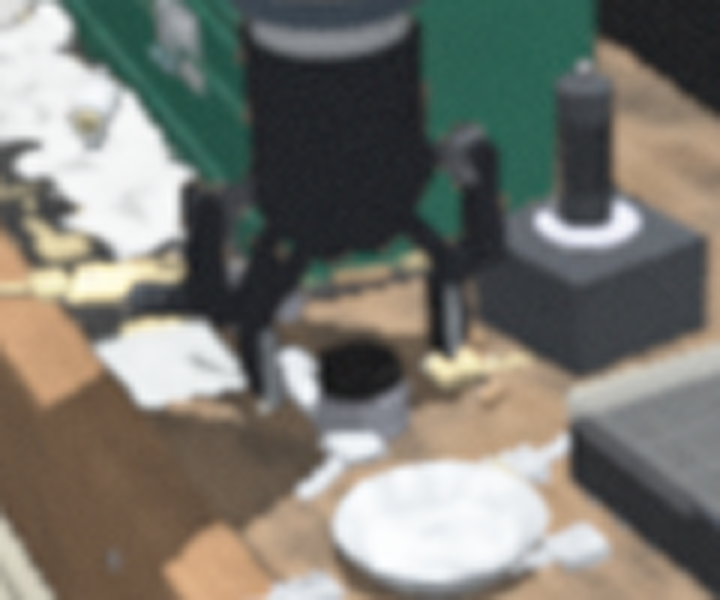

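```bash
python3 -m crank '[[0,0,0,-0.05,0.4,-0.1,0.8],[0,0,0,0,0.1,0,0.4],[0,0,0,0,0,0,-1],[0,0,0,0,0,0,-1],[0,0,0,0,0,0,-1],[0,0,0,0,0,0,-1],[0,0,0,0,0,0,-1],[0,0,0,0,0,0,-1],[0,0,0,0,0,0,-1],[0,0,0,0,0,0,-1]]' 40
python3 -c "
from rd import *
rd(2,'q3',(190,110,310,210),6)"
```

```text
clock: 27.5
eef_pos: [424.3, 389.9, 20.0]
tcp_rot: [-1.568, -0.003, -0.002]
contact_force: [0.0, 0.7, 0.2]
opening: 0.47
27.6 pos [424.34 389.94  20.  ] drift [0.02 0.   0.  ] rot [ 0.0028 -0.0033 -0.0024] F [-0.75 -0.37  0.14] sd [0.64 0.28 0.45] op 0.471 tq [-0.05  0.1  -0.01]
```

View pics/q3.png

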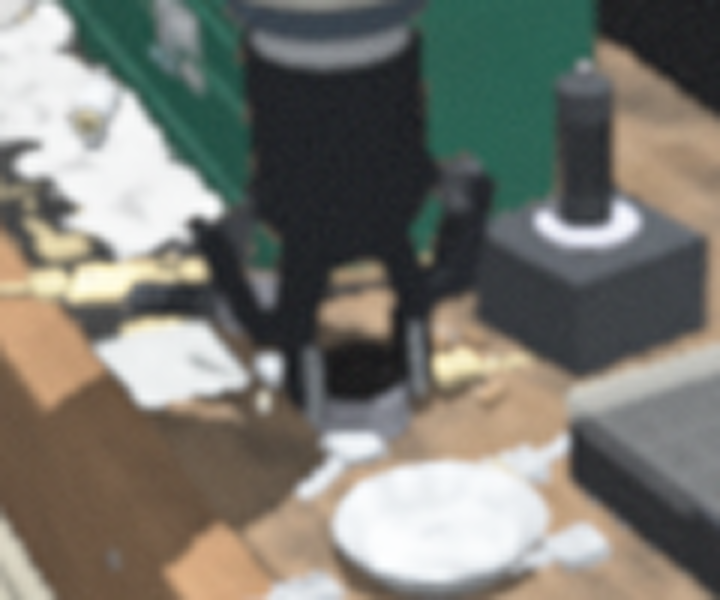

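```bash
python3 -m crank '[[0,0,0,0,0,0,-1],[0,0,0,0,-0.3,0,-1],[0,0,0,0,-0.6,0,-1],[0,0,0,0,-1,0,-1],[0,0,0,0,-1.2,0,-1],[0,0,0,0,-1.2,0,-1],[0,0,0,0,-1,0,-1],[0,0,0,0,-0.6,0,-1],[0,0,0,0,0,0,-1],[0,0,0,0,0,0,-1]]' 60
python3 -m crank '[[0,0,0,0,0,-0.5,-1],[0,0,0,-0.2,0,-1,-1],[0,0,0,-0.2,0,-1.5,-1],[0,0,0,-0.2,0,-1.6,-1],[0,0,0,-0.2,0,-1.6,-1],[0,0,0,-0.2,0,-1.6,-1],[0,0,0,-0.2,0,-1.6,-1],[0,0,0,-0.1,0,-1.2,-1],[0,0,0,0,0,-0.8,-1],[0,0,0,0,0,-0.3,-1]]'
python3 -c "
from rd import *
rd(4,'q4',(200,110,320,210),6)"
```

```text
clock: 28.43
eef_pos: [424.3, 389.9, 86.6]
tcp_rot: [-1.567, -0.004, -0.002]
contact_force: [-0.2, 0.6, -1.8]
opening: 0.461
clock: 29.27
eef_pos: [404.2, 257.6, 81.9]
tcp_rot: [-1.574, 0.004, -0.002]
contact_force: [0.2, 0.9, -1.0]
opening: 0.46
29.4667 pos [405.36 259.91  82.25] drift [1.17 2.39 0.42] rot [-0.0013  0.0021 -0.001 ] F [ 0.12  0.35 -1.89] sd [0.47 0.19 0.4 ] op 0.458 tq [-0.03  0.03  0.03]
```

View pics/q4.png

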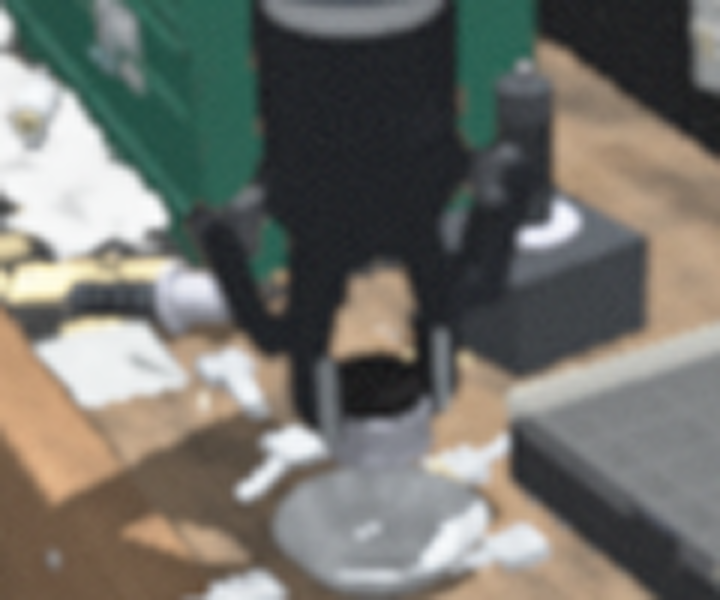

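```bash
python3 -m crank '[[0,0,0,0.2,0,0.6,-1],[0,0,0,0.2,0.5,0.5,-1],[0,0,0,0,0.8,0.1,-1],[0,0,0,0,0.8,0,-1],[0,0,0,0,0.6,0,-1],[0,0,0,0,0.4,0,-1],[0,0,0,0,0,0,-1],[0,0,0,0,0,0,-1],[0,0,0,0,0,0,-1],[0,0,0,0,0,0,-1]]'
python3 -c "
from rd import *
s=rd(4,'q5',(200,110,320,210),6)
cv2.imwrite('pics/q5f.png',s)
t=cams.grab_frame('top');cv2.imwrite('pics/q5t.png',t)
b=cv2.imread('pics/q5.png');a=cv2.resize(t[180:280,200:320],(720,600));cv2.imwrite('pics/q5c.png',cv2.resize(np.hstack([b,a]),(800,333)))"
```

```text
clock: 30.3
eef_pos: [410.0, 276.3, 46.6]
tcp_rot: [-1.572, 0.002, 0.003]
contact_force: [-0.3, -0.5, -1.4]
opening: 0.462
30.5 pos [410.18 276.39  46.83] drift [0.18 0.12 0.16] rot [-0.0008  0.0018  0.0025] F [-0.25 -0.1  -1.25] sd [0.56 0.45 0.34] op 0.462 tq [-0.01  0.02 -0.01]
```

View pics/q5c.png

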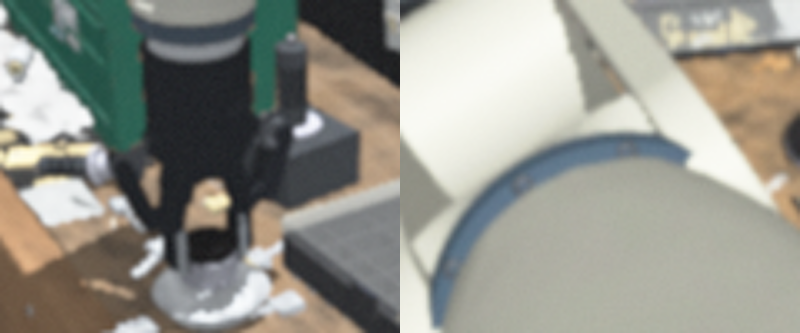

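```bash
python3 -m crank '[[0,0,0,0,0,-0.2,-1],[0,0,0,0,0,-0.2,-1],[0,0,0,0,0.1,0,-1],[0,0,0,0,0.1,0,-1],[0,0,0,0,0,0,-1],[0,0,0,0,0,0,-1],[0,0,0,0,0,0,-1],[0,0,0,0,0,0,-1],[0,0,0,0,0,0,-1],[0,0,0,0,0,0,-1]]'
python3 - <<'E'
from rd import *
rd(3,'q6',(200,110,320,210),6)
s=cv2.imread('pics/scene0.png')
print(proj('scene',(409.9,272.6,18)),proj('scene',(409.9+43,272.6,18)))
crop('s',s,230,170,300,220,10,'d0')
E
```

```text
clock: 31.38
eef_pos: [410.5, 272.0, 45.1]
tcp_rot: [-1.571, 0.001, 0.002]
contact_force: [0.5, -0.9, -1.8]
opening: 0.463
31.5333 pos [410.49 272.01  45.12] drift [ 0.02 -0.01  0.01] rot [-0.0002  0.001   0.0023] F [-0.58 -0.13 -2.2 ] sd [0.2  0.13 0.31] op 0.462 tq [-0.01 -0.04 -0.04]
[263.2757423  196.06344366] [278.92703083 191.58958256]
```

View pics/d0.png

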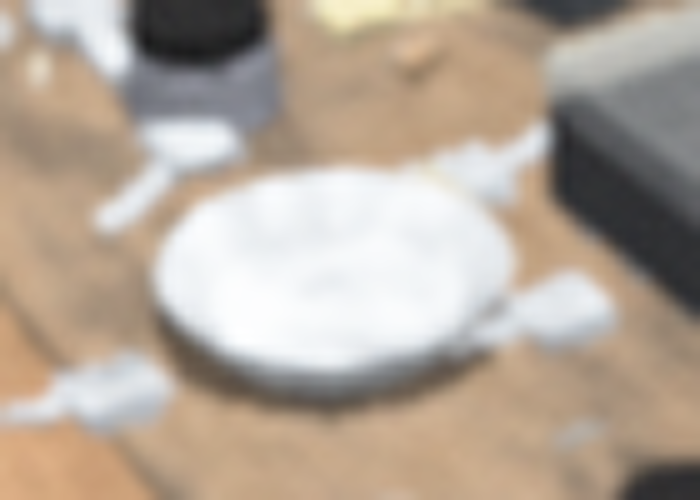

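View pics/q6.png

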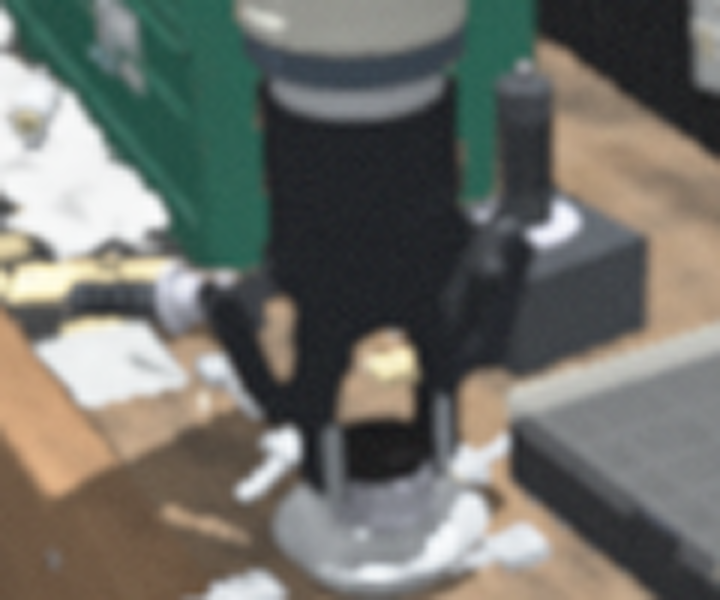

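```bash
python3 -m crank '[[0,0,0,0,0.3,0,-1],[0,0,0,0,0.4,0,-1],[0,0,0,0,0.3,0,-1],[0,0,0,0,0.2,0,-1],[0,0,0,0,0.2,0,-1],[0,0,0,0,0.1,0,-1],[0,0,0,0,0,0,-1],[0,0,0,0,0,0,-1],[0,0,0,0,0,0,-1],[0,0,0,0,0,0,-1]]'
python3 -c "
from rd import *
rd(5,'q7',(200,110,320,210),6)"
```

```text
clock: 32.37
eef_pos: [411.2, 273.2, 33.1]
tcp_rot: [-1.57, 0.0, 0.002]
contact_force: [-0.9, 0.7, 2.6]
opening: 0.464
32.6167 pos [411.2  273.15  33.08] drift [0.01 0.01 0.  ] rot [0.0011 0.0001 0.0018] F [-0.55  0.08  2.09] sd [0.55 0.25 0.24] op 0.461 tq [-0.05  0.13  0.01]
```

View pics/q7.png

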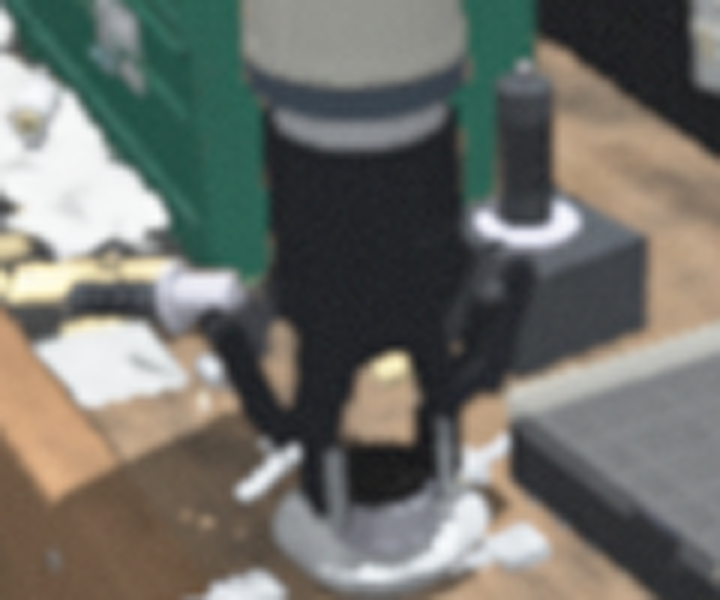

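Run:
```python
from rd import *
for z in (39,41.5,44,47): print(z,proj('scene',(411.2,272.7,z)).round(2))
for z in (51,56.3): print('q6',z,proj('scene',(410.5,271.6,z)).round(2))
print('bench',proj('scene',(424.3,389.4,31.2)),'seen unheld',249.06,171.49)
def rub(n,cx,cy):
    s=cv2.imread(n);g=cv2.cvtColor(s,cv2.COLOR_BGR2GRAY)
    print(g[cy-9:cy+10,cx-1:cx+2].mean(1).astype(int),cy-9)
s=np.mean([cams.grab_frame('scene') for _ in range(3)],0).astype(np.uint8)
cv2.imwrite('pics/q8f.png',s)
rub('pics/q8f.png',265,189);rub('pics/q5f.png',263,184);rub('pics/scene0.png',249,171)
```

```text
39 [263.3  188.62]
41.5 [263.24 187.75]
44 [263.19 186.87]
47 [263.12 185.81]
q6 51 [262.97 184.66]
q6 56.3 [262.85 182.77]
bench [249.30280852 169.96141889] seen unheld 249.06 171.49
[165 166 153 111  54  27  27  28  29  30  33  33  33  64 119 141 136 135
 137] 180
[164 163 130  73  32  27  27  28  28  31  33  35  34  68 126 146 135 131
 132] 175
[178 165 150 134 109  71  52  49  49  48  48  44  35  32  64 117 138 134
 129] 162
```

Run:
```python
from rd import *
s=cv2.imread('pics/q8f.png')
crop('s',s,240,170,290,214,14,'q8')
for z in (12,17,22,27): print(z,'L inner',((proj('scene',(390,273-11,z))-[240,170])*14).round(),((proj('scene',(390,273+11,z))-[240,170])*14).round(),'R',((proj('scene',(432,273-11,z))-[240,170])*14).round())
```

```text
12 L inner [249. 452.] [197. 393.] R [467. 389.]
17 L inner [247. 428.] [195. 369.] R [466. 365.]
22 L inner [246. 404.] [194. 345.] R [465. 341.]
27 L inner [244. 380.] [192. 321.] R [464. 317.]
```

View pics/q8.png

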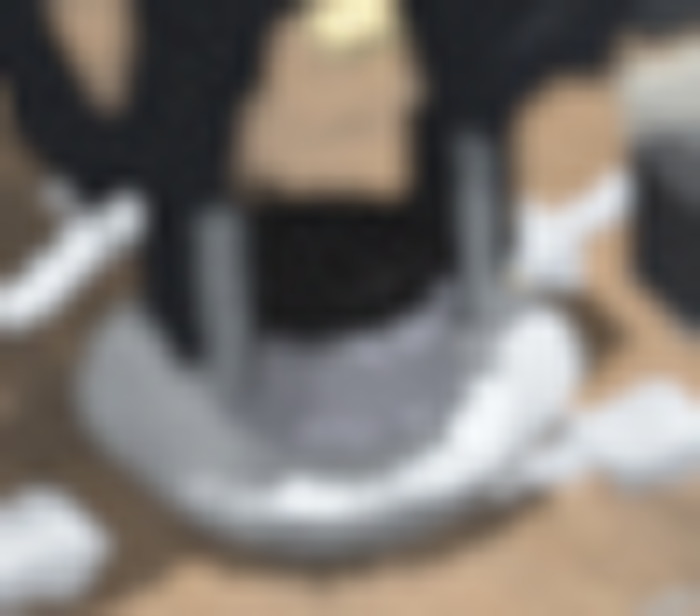

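```bash
python3 -m crank '[[0,0,0,0,-0.3,0,-1],[0,0,0,0,-0.6,0,-1],[0,0,0,0,-1,0,-1],[0,0,0,0,-1,0,-1],[0,0,0,0,-0.5,0,-1],[0,0,0,0,0,0.5,-1],[0,0,0,0.1,0,1,-1],[0,0,0,0.2,0,1.4,-1],[0,0,0,0.2,0,1.4,-1],[0,0,0,0.2,0,1.4,-1]]'
python3 -m crank '[[0,0,0,0.2,0,1.4,-1],[0,0,0,0.2,0,1.2,-1],[0,0,0,0.1,0,1,-1],[0,0,0,0,0,0.6,-1],[0,0,0,0,0,0.3,-1],[0,0,0,0,0,0,-1],[0,0,0,0,0,0,-1],[0,0,0,0,0,0,-1],[0,0,0,0,0,0,-1],[0,0,0,0,0,0,-1]]'
python3 -c "
from rd import *
rd(3,'q9',(200,110,320,210),6)"
```

```text
clock: 33.6
eef_pos: [418.2, 333.2, 71.3]
tcp_rot: [-1.57, 0.0, -0.001]
contact_force: [0.1, 0.2, -1.8]
opening: 0.462
clock: 34.43
eef_pos: [422.7, 387.5, 69.0]
tcp_rot: [-1.571, 0.002, 0.003]
contact_force: [-0.1, -0.4, -2.6]
opening: 0.458
34.5833 pos [422.87 387.72  69.08] drift [0.14 0.27 0.06] rot [0.0002 0.0013 0.0035] F [-0.21  0.13 -2.2 ] sd [0.43 0.11 0.51] op 0.464 tq [0.04 0.01 0.03]
```

View pics/q9.png

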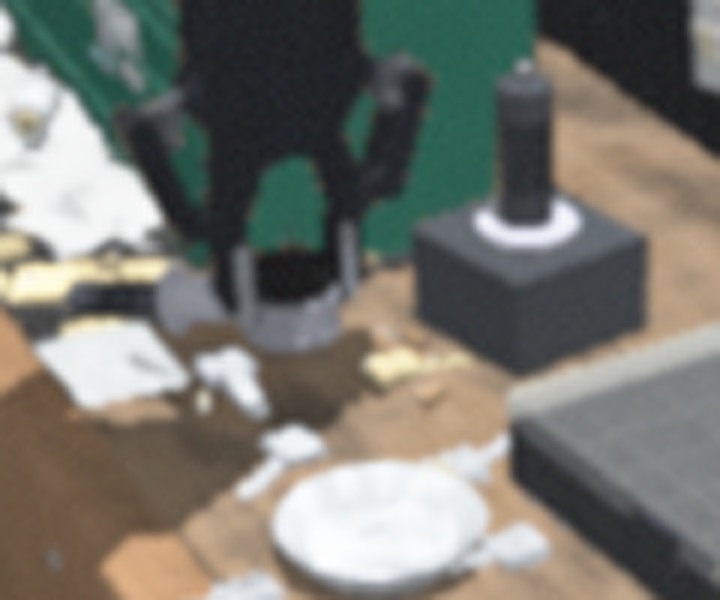

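```bash
python3 -m crank '[[0,0,0,0.1,0.6,0.1,-1],[0,0,0,0,1,0,-1],[0,0,0,0,1,0,-1],[0,0,0,0,0.8,0,-1],[0,0,0,0,0.6,0,-1],[0,0,0,0,0.4,0,-1],[0,0,0,0,0.2,0,-1],[0,0,0,0,0,0,-1],[0,0,0,0,0,0,-1],[0,0,0,0,0,0,-1]]'
python3 -c "
from rd import *
rd(4)"
```

```text
clock: 35.42
eef_pos: [424.3, 388.5, 20.3]
tcp_rot: [-1.571, 0.002, 0.003]
contact_force: [-0.8, -0.9, -0.2]
opening: 0.458
35.6167 pos [424.36 388.45  20.3 ] drift [-0.01 -0.03 -0.01] rot [-0.0004  0.0016  0.0031] F [-0.51 -0.45  0.7 ] sd [0.48 0.47 0.31] op 0.46 tq [-0.08  0.06  0.04]
```

```bash
python3 -m crank '[[0,0,0,0,0,0,0.3],[0,0,0,0,0,0,0.3],[0,0,0,0,0,0,0.3],[0,0,0,0,-0.4,0,0.3],[0,0,0,0,-0.4,0,0.3],[0,0,0,0,0,0,0.3],[0,0,0,0,0,0,0.3],[0,0,0,0,0,0,0.3],[0,0,0,0,0,0,0.3],[0,0,0,0,0,0,0.3]]'
python3 -c "
from rd import *
rd(2,'q10',(210,120,290,190),8)"
```

```text
clock: 36.45
eef_pos: [424.8, 389.0, 29.3]
tcp_rot: [-1.57, 0.001, 0.003]
contact_force: [0.5, -0.2, 1.0]
opening: 0.651
36.55 pos [424.72 388.98  29.2 ] drift [-0.02 -0.03 -0.05] rot [0.0005 0.0008 0.003 ] F [ 0.54 -0.01  0.34] sd [0.05 0.73 0.24] op 0.647 tq [-0.    0.02  0.01]
```

View pics/q10.png

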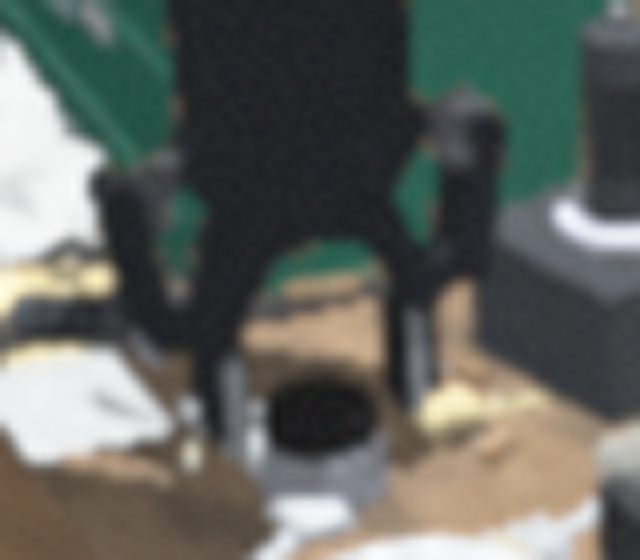

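```bash
python3 -m crank '[[0,0,0,0,0.05,0,-1],[0,0,0,0,0,0,-1],[0,0,0,0,0,0,-1],[0,0,0,0,0,0,-1],[0,0,0,0,0,0,-1],[0,0,0,0,0,0,-1],[0,0,0,0,-0.2,0,-1],[0,0,0,0,-0.4,0,-1],[0,0,0,0,0,0,-1],[0,0,0,0,0,0,-1]]' 60
python3 -c "
from rd import *
rd(3,'q11',(210,120,290,190),8)"
```

```text
clock: 37.38
eef_pos: [424.0, 388.4, 35.4]
tcp_rot: [-1.572, 0.003, 0.003]
contact_force: [0.0, -0.3, -2.0]
opening: 0.44
37.5333 pos [424.05 388.47  35.38] drift [-0.01 -0.02 -0.1 ] rot [-0.0008  0.0025  0.0029] F [-0.12  0.24 -1.95] sd [0.62 0.44 0.36] op 0.439 tq [ 0.02  0.   -0.  ]
```

View pics/q11.png

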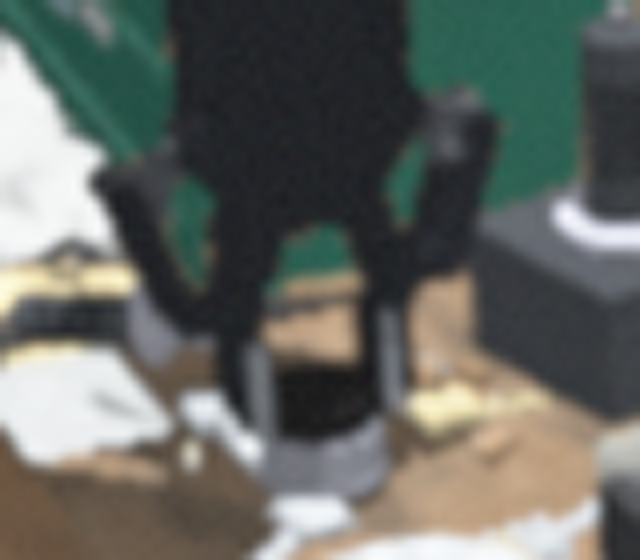

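```bash
python3 -m crank '[[0,0,0,0,-0.5,0,-1],[0,0,0,0,-1,0,-1],[0,0,0,0,-1,0,-1],[0,0,0,0,-1,0,-1],[0,0,0,0,-0.5,0,-1],[0,0,0,0,0,-0.5,-1],[0,0,0,-0.1,0,-1,-1],[0,0,0,-0.1,0,-1.4,-1],[0,0,0,-0.2,0,-1.4,-1],[0,0,0,-0.2,0,-1.4,-1]]'
python3 -m crank '[[0,0,0,-0.2,0,-1.4,-1],[0,0,0,-0.1,0,-1.2,-1],[0,0,0,0,0,-1,-1],[0,0,0,0,0,-0.6,-1],[0,0,0,0,0,-0.3,-1],[0,0,0,0,0,0,-1],[0,0,0,0,0,0,-1],[0,0,0,0,0,0,-1],[0,0,0,0,0,0,-1],[0,0,0,0,0,0,-1]]'
python3 -c "
from rd import *
rd(3,'q12',(200,110,320,210),6)"
```

```text
clock: 38.37
eef_pos: [418.4, 328.9, 80.9]
tcp_rot: [-1.569, 0.0, 0.005]
contact_force: [0.2, -1.3, -2.4]
opening: 0.438
clock: 39.2
eef_pos: [413.7, 274.0, 79.8]
tcp_rot: [-1.572, 0.003, 0.001]
contact_force: [-0.0, 0.3, -2.1]
opening: 0.443
39.35 pos [413.57 273.85  79.76] drift [-0.2  -0.24 -0.05] rot [-0.0011  0.0033  0.0012] F [ 0.07  0.06 -1.83] sd [0.39 0.61 0.17] op 0.438 tq [0.04 0.   0.03]
```

View pics/q12.png

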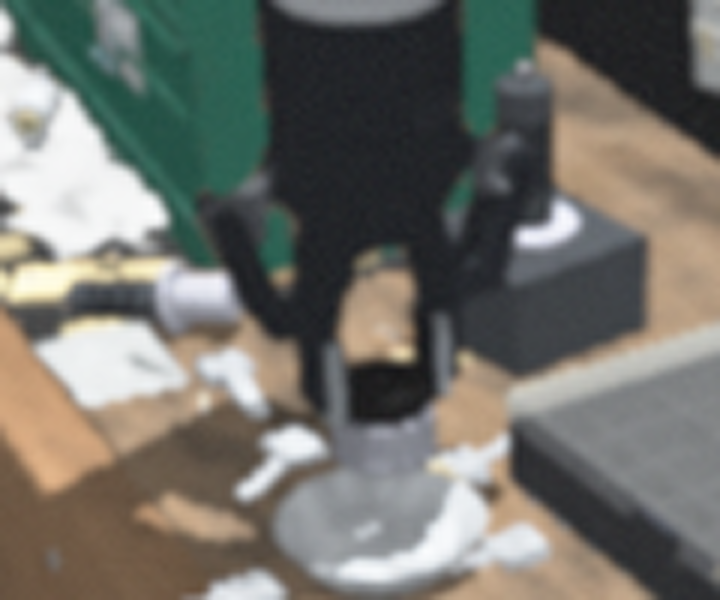

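```bash
python3 -m crank '[[0,0,-0.1,-0.2,0.3,-0.1,-1],[0,0,0,-0.15,0.5,0,-1],[0,0,0,0,0.7,0,-1],[0,0,0,0,0.6,0,-1],[0,0,0,0,0.4,0,-1],[0,0,0,0,0.2,0,-1],[0,0,0,0,0,0,-1],[0,0,0,0,0,0,-1],[0,0,0,0,0,0,-1],[0,0,0,0,0,0,-1]]'
python3 -c "
from rd import *
rd(3)"
```

```text
clock: 40.18
eef_pos: [409.0, 272.8, 48.9]
tcp_rot: [-1.573, 0.003, 0.002]
contact_force: [0.0, -0.8, -1.5]
opening: 0.436
40.3333 pos [409.04 272.81  48.98] drift [0.01 0.03 0.07] rot [-0.0019  0.0026  0.0019] F [-0.26 -0.06 -1.87] sd [0.07 0.15 0.55] op 0.439 tq [-0.02  0.02  0.04]
```

```bash
python3 -m crank '[[0.1,0,-0.1,0.05,0.3,0,-1],[0,0,0,0,0.3,0,-1],[0,0,0,0,0.2,0,-1],[0,0,0,0,0.1,0,-1],[0,0,0,0,0.1,0,-1],[0,0,0,0,0,0,-1],[0,0,0,0,0,0,-1],[0,0,0,0,0,0,-1],[0,0,0,0,0,0,-1],[0,0,0,0,0,0,-1]]'
python3 -c "
from rd import *
rd(4,'q13',(240,160,300,214),12)"
```

```text
clock: 41.17
eef_pos: [410.3, 273.9, 42.6]
tcp_rot: [-1.569, -0.001, 0.001]
contact_force: [-0.8, -0.3, 1.6]
opening: 0.436
41.3667 pos [410.37 273.96  42.64] drift [ 0.01 -0.01  0.04] rot [ 0.002  -0.001   0.0013] F [-0.75  0.05  2.22] sd [0.25 0.36 0.6 ] op 0.442 tq [-0.05  0.15  0.01]
```

View pics/q13.png

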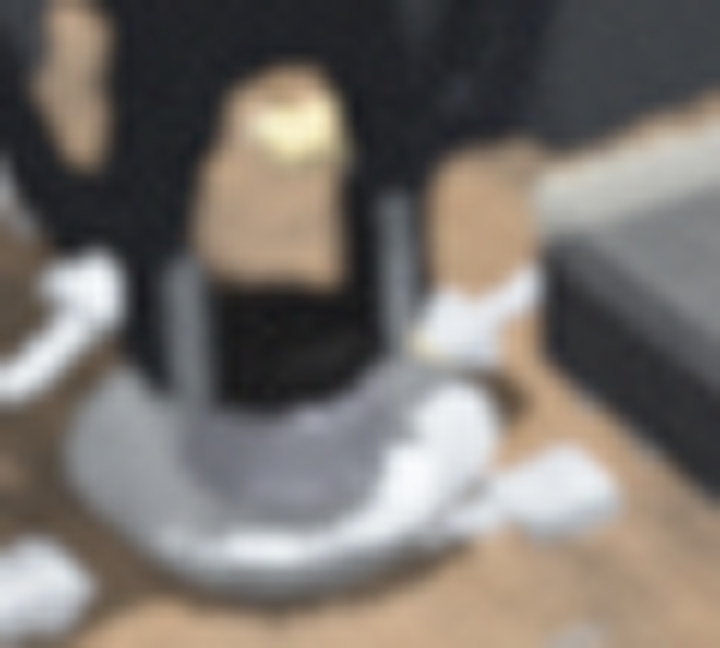

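```bash
python3 -m crank '[[0,0,0,0,-0.2,0,-1],[0,0,0,-0.1,-0.1,0.1,-1],[0,0,0,-0.1,0,0,-1],[0,0,0,0,0,0,-1],[0,0,0,0,0.15,0,-1],[0,0,0,0,0.15,0,-1],[0,0,0,0,0.1,0,-1],[0,0,0,0,0,0,-1],[0,0,0,0,0,0,-1],[0,0,0,0,0,0,-1]]'
python3 - <<'E'
from rd import *
s=rd(5,'q14',(240,160,300,214),12)
p=r.sense()['eef_pos']
for z in (8,13):
    c=np.array([p[0],p[1],z]);print(z,[((proj('scene',c+np.r_[o,0])-[240,160])*12).round() for o in ([-11.2,-17.8],[17.9,-10.9],[-17.9,10.9])])
for rr in (43.5,30):
  for z in (8,18):
    c=np.array([410,272.6,z]);print('dish',rr,z,[((proj('scene',c+rr/21*np.r_[o,0])-[240,160])*12).round() for o in ([-11.2,-17.8],[17.9,-10.9],[-17.9,10.9],[11.2,17.8])])
E
```

```text
clock: 42.2
eef_pos: [408.1, 274.8, 42.7]
tcp_rot: [-1.569, -0.001, 0.002]
contact_force: [-0.5, -0.5, 1.2]
opening: 0.438
42.45 pos [408.08 274.82  42.54] drift [-0.   -0.04 -0.11] rot [ 0.0014 -0.0005  0.0017] F [-1.04 -0.56  3.25] sd [0.24 0.49 0.48] op 0.442 tq [-0.07  0.24 -0.01]
8 [array([256., 527.]), array([371., 473.]), array([168., 469.])]
13 [array([255., 506.]), array([370., 453.]), array([166., 449.])]
dish 43.5 8 [array([255., 592.]), array([493., 478.]), array([ 72., 470.]), array([308., 363.])]
dish 43.5 18 [array([252., 550.]), array([491., 437.]), array([ 68., 429.]), array([306., 323.])]
dish 30 8 [array([263., 554.]), array([427., 476.]), array([137., 471.]), array([300., 397.])]
dish 30 18 [array([261., 513.]), array([426., 435.]), array([134., 430.]), array([298., 356.])]
```

View pics/q14.png

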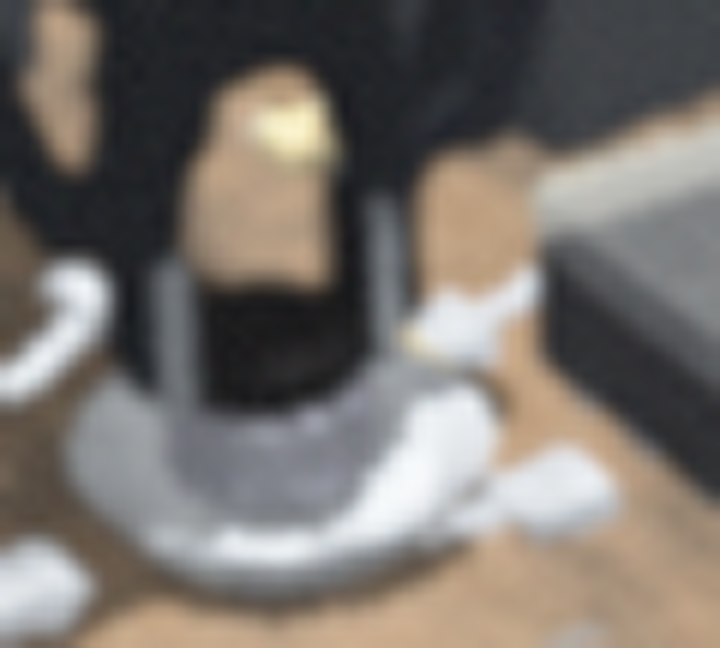

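```bash
python3 -m crank '[[0,0,0,0,-0.02,0,-1],[0,0,0,0,0,0,-0.08],[0,0,0,0,0,0,-0.04],[0,0,0,0,0,0,0],[0,0,0,0,0,0,0.04],[0,0,0,0,0,0,0.06],[0,0,0,0,0,0,0.06],[0,0,0,0,0,0,0.06],[0,0,0,0,0,0,0.06],[0,0,0,0,0,0,0.06]]'
python3 - <<'E'
from rd import *
rd(3,'q15',(240,160,300,214),12)
E
```

```text
clock: 43.28
eef_pos: [408.5, 275.0, 42.1]
tcp_rot: [-1.569, -0.001, 0.002]
contact_force: [-0.1, -0.7, -0.4]
opening: 0.53
43.4333 pos [408.49 275.01  42.15] drift [-0.   -0.    0.02] rot [ 0.0017 -0.0011  0.0017] F [ 0.2   0.01 -0.2 ] sd [0.43 0.11 0.77] op 0.53 tq [-0.   -0.03 -0.04]
```

View pics/q15.png

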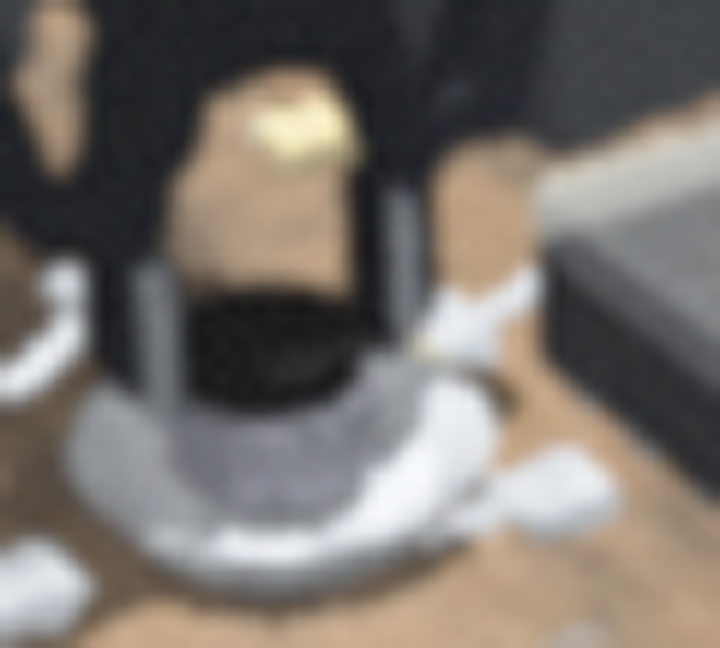

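```bash
python3 -m crank '[[0,0,0,0,-0.3,0,0.06],[0,0,0,0,-0.5,0,0.06],[0,0,0,0,-1,0,0.06],[0,0,0,0,-1.5,0,0.06],[0,0,0,0,-2,0,0.2],[0,0,0,0,-2,0,0.2],[0,0,0,0,-2.5,0,0.2],[0,0,0,0,-2.5,0,0.2],[0,0,0,-2,-1,0,0.2],[0,0,0,-2,0,0,0.2]]'
python3 -m crank '[[0,0,0,-1,0,2,0.2],[0,0,0,-1,0,3,0.2],[0,0,0,-1.2,0,3.5,0.2],[0,0,0,-1.2,0,3.5,0.2],[0,0,0,-1.2,0,3.5,0.2],[0,0,0,-1.2,0,3.5,0.2],[0,0,0,-1.2,0,3.5,0.2],[0,0,0,-1.2,0,3,0.2],[0,0,0,0,0,1,0.2],[0,0,0,0,0,0,0.2]]'
python3 - <<'E'
from rd import *
s=rd(2);t=cams.grab_frame('top');cv2.imwrite('pics/ft.png',t);cv2.imwrite('pics/fs.png',s)
a=cv2.resize(t[130:260,150:290],(430,400),interpolation=2);b=cv2.resize(s[110:240,210:330],(369,400),interpolation=2)
cv2.imwrite('pics/f1.png',np.hstack([a,b]))
E
```

```text
clock: 44.27
eef_pos: [369.9, 274.9, 187.5]
tcp_rot: [-1.568, -0.004, -0.0]
contact_force: [0.6, -0.4, -0.5]
opening: 0.6
clock: 45.1
eef_pos: [269.5, 551.2, 202.3]
tcp_rot: [-1.557, -0.011, -0.002]
contact_force: [0.5, -0.4, -0.4]
opening: 0.599
45.2 pos [269.96 548.67 201.84] drift [ 0.43 -1.49 -0.38] rot [ 0.012  -0.0105 -0.0038] F [-0.38 -0.03 -0.02] sd [0.48 0.16 0.  ] op 0.599 tq [-0.05  0.    0.01]
```

View pics/f1.png

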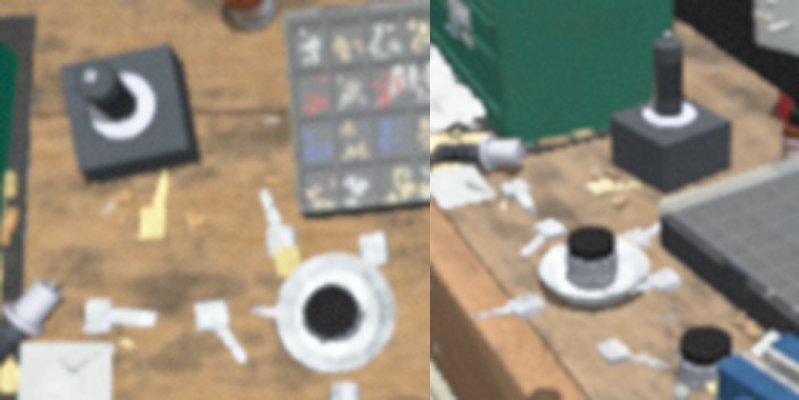

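Run:
```python
from det import *
t=cv2.imread('pics/ft.png');s=cv2.imread('pics/fs.png')
et,_=blob(t,258,231,12,0,65);es,_=blob(s,262,188,12,0,60)
print(et,es,tri(et[0],es[0]),[ray('top',et[0],z).round(1) for z in (39,44)])
crop('t',t,225,200,295,262,11,'f2');crop('s',s,235,165,295,215,12,'f3')
hsv=cv2.cvtColor(t,cv2.COLOR_BGR2HSV)
for sm in (30,40,55):
  m=((hsv[...,1]<sm)&(hsv[...,2]>100)).astype(np.uint8)*255
  k=np.zeros_like(m);cv2.circle(k,(259,231),28,255,-1);m&=k
  m|=0
  m=cv2.morphologyEx(m,cv2.MORPH_OPEN,cv2.getStructuringElement(2,(13,13)) if 0 else np.ones((5,5),np.uint8))
  c=max(cv2.findContours(m,0,1)[0],key=cv2.contourArea);print(sm,cv2.fitEllipse(cv2.convexHull(c)),cv2.boundingRect(c))
```

```text
((257.4067077636719, 230.91146850585938), (14.55919075012207, 15.444816589355469), 80.95442199707031) ((261.7767028808594, 188.7789764404297), (9.350248336791992, 14.761287689208984), 87.74658203125) (array([407.8, 274.2,  38.8]), -0.0) [array([407.8, 274.2,  39. ]), array([407.2, 273.6,  44. ])]
30 ((260.11907958984375, 228.5375213623047), (37.63054275512695, 47.13845443725586), 31.383350372314453) (240, 207, 38, 44)
40 ((260.348388671875, 228.64208984375), (37.9705924987793, 48.20570755004883), 34.60933303833008) (239, 206, 40, 45)
55 ((260.1750183105469, 228.68051147460938), (38.81372833251953, 48.46638107299805), 33.47551727294922) (239, 206, 40, 46)
```

View pics/f2.png

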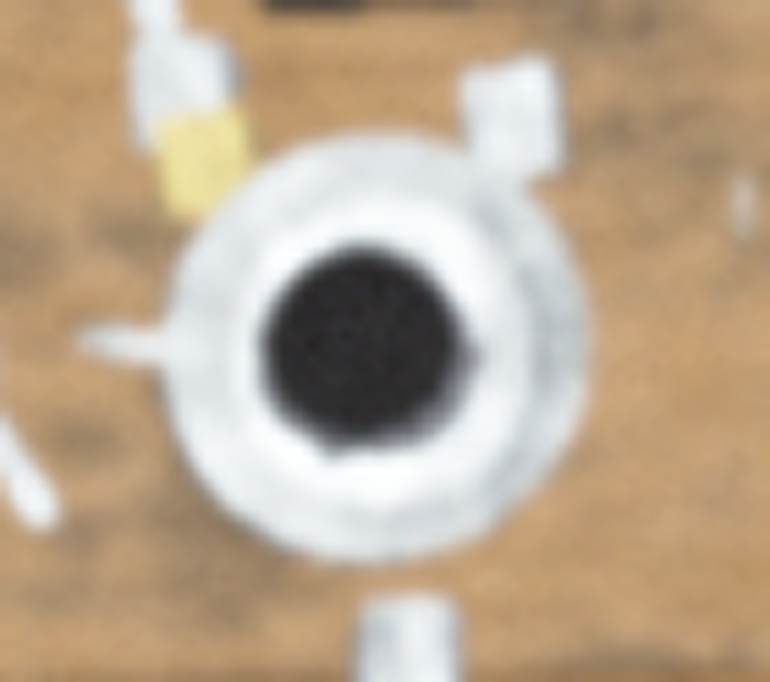

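View pics/f3.png

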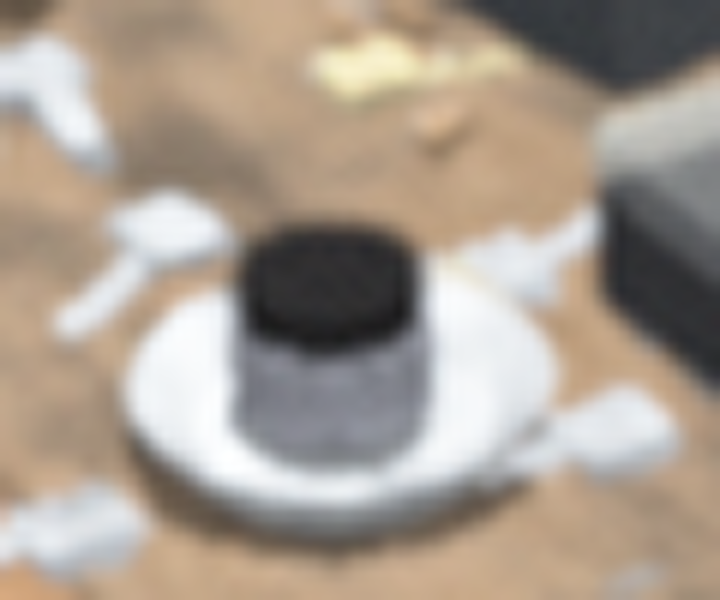

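```bash
python3 -m crank '[[0,0,0,0,-0.2,0,0.2],[0,0,0,0,0,0,0.2],[0,0,0,0,0,0,0.2],[0,0,0,0,0,0,0.2],[0,0,0,0,0,0,0.2],[0,0,0,0,0,0,0.2],[0,0,0,0,0,0,0.2],[0,0,0,0,0,0,0.2],[0,0,0,0,0,0,0.2],[0,0,0,0,0,0,0.2]]'
python3 - <<'E'
from det import *
t=cams.grab_frame('top')
for a in ((258,231),(325,221),(431,213)): print(blob(t,*a,13,0,65)[0][0])
print(blob(t,191,165,16,170,255)[0], np.abs(r.sense()['qvel']).max())
print(order.sign_off())
E
```

```text
clock: 46.08
eef_pos: [273.3, 541.4, 204.5]
tcp_rot: [-1.562, -0.01, -0.011]
contact_force: [-0.4, -0.3, -0.1]
opening: 0.6
(257.3536071777344, 230.9689178466797)
(324.124755859375, 220.419921875)
(432.18145751953125, 213.2339630126953)
((190.0597381591797, 164.31362915039062), (18.381572723388672, 22.200090408325195), 35.865623474121094) 0.002273855443272265
the job is handed in; nothing more can be done
None
```

I handed the job in at about 46 s. The soft buffer was the leftmost of the three. It is now right way up in the dish, and the gauge is back in its holder.

- **Measuring:** I pressed the gauge upright on that buffer's middle, with about 10 N at most. I could not read the pin directly, so I worked it out from the force. It rose by about 0.3 N per mm until the foot touched at about 2.8 N. That puts the pin about 2.8 mm in, a sink of about 5 mm, so the buffer is soft. I did not press the other two.
- **Gauge:** The last pictures show it standing in the holder with its flange on the block.
- **Placing:** The last pictures show the buffer level and about 2 mm from the middle of the dish.
- **Sound buffers:** The other two are within 0.1 pixel of where they started, and the arm was clear and still.

**What disagreed:**
- **Dish floor:** The buffer touched down at about 13 mm above the bench, but the dish floor is given as about 8 mm. I first suspected the fingers were hitting the dish, so I set the buffer back on the bench, gripped it higher and tried again. Contact came at the same height in all three tries. The buffer did not drop when I let go, so I took it to be resting on the floor. I did not find out why the heights differ.
- **Centring on the buffer:** While pressing, the foot looked about 2 mm off centre, which is still inside the soft area.

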